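# Fit the tool rest and switch the grinder on with its key

## Task

Make the grinder ready: gently lower the tool rest's socket fully onto the ball of the round mount and let go of it, then press its latch lever right down. Then take the T-shaped key from its wooden block, push it fully home in the key cylinder of the switch box and let go, and only then turn it by its crossbar a quarter turn clockwise (seen from above), to the stop. Leave the other things on the bench alone.

Things in the scene. Friction and masses are not known exactly. Their poses are not given: they have to be found in the camera images.
- rest_grip (a point): Centre of the tool rest's upright square grip post, 24 x 24 mm, from 48 to 92 mm above the rest's flat underside (this point 70 mm above it). x points to the lever's side, y across, z up; the post's faces are square to x and y. Grasp it from above on its two y faces.
- rest_socket (a point): Centre of the mouth of the tool rest's socket, in the plane of its flat underside, on the post's axis (70 mm below rest_grip); same axes as rest_grip. The socket is a round hole 35 mm wide and 42 mm deep, open below.
- ball_seat (a point): Ball mount: a round cast disc 164 mm wide, 10 mm thick, fixed to the bench, with a steel ball 32 mm wide on a short neck in its middle. This point: middle of the disc's upper face; the ball's top is 40 mm above it. When the tool rest is home its underside lies flat on the disc with rest_socket at this point; any heading will do.
- latch_lever (a joint): Tool rest's latch lever, rad: 0 standing up at 50 degrees (starts at 0 to 0.15), 0.87 pressed right down (level, at its stop). Hinge line along the rest's y, 34 mm to +x of the post's axis, 36 mm above the underside. Takes 2 to 3 N at the tip and stays where it is left.
- lever_tip (a point): Axis of the round bar (10 mm thick, 26 mm wide along y) at the free end of the latch lever (arm 7 mm thick, 20 mm wide), 50 mm from the hinge; it swings outward as it goes down: standing up it is about 66 mm to +x of the post's axis and 74 mm above the underside, pressed down 84 mm and 36 mm. Press it from above.
- key_bar (a point): Centre of the key's crossbar, a level square bar 84 mm long (along x), 12 x 12 mm; z up. It stands upright in a wooden block 70 x 70 x 34 mm fixed to the bench, blade in a slot 31 mm deep, collar on the block's top, so the bar is 70 mm above the bench; pull it straight up.
- key_collar (a point): Centre of the underside of the key's collar, where the blade begins, 36 mm below key_bar; same axes.
- keyway (a point): Middle of the keyway's mouth in the top of the brass key cylinder (44 mm wide, 34 mm high) on a grey switch box 100 x 100 x 40 mm fixed to the bench; mouth 74 mm above the bench. Slot 18 mm (along x) by 8 mm (along y), 34 mm deep; axes turn with the cylinder. The key fits either way round; home, its collar lies on the cylinder's top, key_collar here.
- key_cylinder (a joint): Turn of the key cylinder in rad, growing clockwise seen from above: starts at 0 to 0.12, stop at 1.57. It needs about 0.06 N m (2 N at the end of the key's crossbar) and stays where it is left.
- tool_rest: Whole tool rest (grey steel, 0.4 to 0.7 kg, stands on the bench); origin at rest_socket, axes as rest_grip. Below the post a round socket 52 mm wide, 48 mm high; to +x a tongue 34 mm wide, 26 mm high, reaching 82 mm from the post's axis, with the lever on it; to -x a rest plate 45 x 90 mm, 84 to 92 mm high, far edge 75 mm from the axis.
- switch_key: Whole steel T key, 0.11 to 0.2 kg; origin at its blade's end, 62 mm below key_bar, same axes. Below the crossbar: stem 10 mm thick, collar 28 mm wide and 6 mm thick, flat blade 16 mm (along x) by 6 mm (along y), 26 mm long with a tapered end.
- tin: Bystander, leave alone: closed steel can standing, 56 mm wide, 70 mm high; origin at the centre of its underside.
- screwdriver: Bystander, leave alone: screwdriver lying flat.
- grinding_disc: Bystander, leave alone: grinding disc lying flat, 90 mm wide, 8 mm thick.
- wrench: Bystander, leave alone: wrench lying flat.
- hammer: Bystander, leave alone: hammer lying flat.
- handle_blank: Bystander, leave alone: dark wooden block 45 x 120 x 28 mm lying flat.
- bush: Bystander, leave alone: small stepped brass bush standing, 36 mm wide, 30 mm high.
Not all that is in view belongs to the job. What is shaped like the tool_rest but black is not meant.

How it is judged:
By the outcome, as a careful person would: the job done as asked, in the order asked, and still so for the second after the job is handed in, with the robot touching nothing.
It also fails if it takes over 72 s, if anything falls off the work surface, if the arm or the gripper's body presses on something with over 40 N, if the wrist force passes 120 N, or if a joint passes its speed limit or range.

## Robot

A 6-joint arm with a two-finger parallel gripper is mounted at the origin on the work surface. World frame = base frame: x ahead of the robot, y to its left, z up, the work surface at z = 0. Lengths are in m, angles in rad, forces in N, time in s.
With the tool pointing down it reaches from about 0.35 to 0.775 m from the base axis. Payload 5.5 kg.
Tool frame: the origin (TCP) lies at the very end of the fingers, on their centre line; the grasp point (between the pads) lies 19 mm behind it; z points along the fingers, y is the line along which they close (so a half turn about z gives the same grasp; the last joint's range is limited). The gripper opens to 85 mm and grips with 20 to 120 N. Pads are 22 mm wide; open, the fingers measure 114 mm over their backs; the gripper's body (76 mm by 85 mm) begins 54 mm behind the grasp point. The pads swing forward as they close: fully open they stand 13 mm farther back than shut.
Start: joints at [1.186, 0.313, 0.046, 1.304, 0, 1.431], TCP at [0.139, 0.558, 0.231] pointing down, gripper open.
Joint ranges: [-2.76, 2.76], [-0.86, 1.69], [-1.03, 1.26], [-2.2, 2.34], [-1.47, 1.5], [-3.14, 3.14]. Speed limits (rad/s): [2.57, 2.57, 3.14, 3.14, 3.14, 3.14].

## Interface

Orientations are given as a unit quaternion [w, x, y, z].
In Python, from workcell import env, cams, ticket, spotter gives the robot as it stands.
- The arm moves only by the tool jog_arm, never from a script. Its argument "increments" is a list that holds one entry, the list of rows, each a list of 7 numbers: the shift along the tool's x, y, z in units of 0.25 m (1.0 is 0.25 m), then the turn, a rotation vector about the tool's x, y, z in units of 180 degrees (1.0 is 180 degrees), then the closure in counts, from 0 (fully open) to 255 (shut). A call has 1 to 20 rows; each row shifts and turns the commanded pose from where the row before left it, along the tool's axes as they then stand; what a row does not reach is not made up. A row lasts 1/10 s, in which the tool goes at most 50 mm and 8.59 degrees, less where a joint would pass 70% of its speed; a pose out of reach is approached as far as the arm can. A call with a number of a shift or a turn outside -1 to 1 is refused whole. A call with a gripper value outside its range is refused whole. The fingers move at their own pace and stop on an object; "force" is the grip in N (left out, the last holds). Time passes only in rows, so rows that do not move let the fingers close. It gives the time, the measured TCP pose, the force, the opening and the grip force at its end, in the units of the state.
- env.get_state(): the state, without advancing time (a new reading comes with each control period).
- cams.read_camera(name): name is "scene" or "top" or "wrist"; returns a dict with "pixels" (420x560x3 uint8, red, green, blue), "fx", "fy", "cx", "cy" (pixels), "xyz" and "attitude" of the camera in the world; the wrist camera has in their place "mount" (4x4, takes a point from camera to tool coordinates, whose origin is the TCP and whose axes are the flange's). Camera axes: x right, y down, z forward; pixel columns grow to the right and rows downward; lengths in m; the calibration is good to about 2 mm. A picture is of the moment at which its call begins: read the wrist's pose just before it. There is no depth.
- ticket.hand_in(): hands the job in; it is judged then, once.
Trained networks look in the newest picture that a camera, given by its name, has taken for a name from the list of things; names that differ only in an ending like _2 or _b are one class to them, and where a whole thing is asked for, a point or a joint stands for the part that bears it (a point fixed in the world has none). Each returns a list of dicts, best first, with "conf" (0 to 1); they miss things now and then, are a little off and sometimes report something else, mostly with a low value. They report only what shows in the picture. A call takes as long as a camera call. They do not tell look-alikes from the thing itself.
- spotter.find_in(target, camera): "uv" ([column, row] in pixels, amid what is visible of it).
- spotter.cut_out(target, camera): "region" (420x560 bool, what is visible of it) and "uv" ([column, row] in pixels, amid what is visible of it).
- spotter.landmark_of(target, camera): "uv" ([column, row] in pixels: a listed point, or the origin of a listed thing).
The state is a dict: "clock": time; "joint_pos": joint angles; "qvel": joint speeds; "tau": joint torques, N m; "tcp_pos": TCP position; "orientation": TCP orientation; "wrist_force": force on the tool from outside, world axes, zero at the start; "ft_torque": the same for the moment, N m; "finger_gap": finger opening in m; "grip_force": force on a finger pad.
Only numpy, scipy, OpenCV 4.12 (cv2) and the standard library are available. Lean on these libraries where they do the work, as an engineer would, in place of code of your own. Each camera call takes 0.05 s, during which the arm holds its last target. There are 200 camera calls.

## Working session

There is one attempt and no reset: what is moved stays moved. The work goes in short steps, Python scripts to look and compute and a tool call to move; the robot and the scene stay as the last step left them, time stands still between calls to the robot, and variables do not carry over. Pictures are saved under pics/ and viewed, at most 10 in all, crops included, and the job is handed in when it is done.

Besides the shell and the picture viewer there is one more tool, called after "Request:" by a JSON object that holds its "fn" and its "kwargs". jog_arm: Moves the arm, as the interface text tells. Shifts and turns lie within -1 to 1; 1 stands for 0.25 m of shift or 180 degrees of turn. Its arguments: {"type":"object","properties":{"increments":{"type":"array"},"force":{"type":"number"}},"required":["increments"]}

```bash
ls; mkdir -p pics; cat > h.py <<'E'
import numpy as np, cv2
from scipy.spatial.transform import Rotation as R
from workcell import env, cams, ticket, spotter
def rq(q): return R.from_quat([q[1],q[2],q[3],q[0]]).as_matrix()
def cam(name):
    s=env.get_state(); c=cams.read_camera(name)
    K=np.array([[c['fx'],0,c['cx']],[0,c['fy'],c['cy']],[0,0,1]])
    if name=='wrist':
        T=np.eye(4);T[:3,:3]=rq(s['orientation']);T[:3,3]=s['tcp_pos'];T=T@np.array(c['mount'])
    else:
        T=np.eye(4);a=np.array(c['attitude']);T[:3,:3]=a if a.shape==(3,3) else rq(a);T[:3,3]=c['xyz']
    return c['pixels'],K,T
def ray(uv,K,T,z):
    d=T[:3,:3]@np.linalg.inv(K)@np.array([uv[0],uv[1],1.]);o=T[:3,3]
    return o+d*(z-o[2])/d[2]
def proj(p,K,T):
    q=K@(T[:3,:3].T@(np.asarray(p)-T[:3,3]));return q[:2]/q[2]
def save(px,n): cv2.imwrite('pics/'+n,cv2.cvtColor(px,cv2.COLOR_RGB2BGR))
E
python3 - <<'E'
from h import *
s=env.get_state();print({k:np.round(v,3).tolist() for k,v in s.items()})
Z=dict(rest_grip=.07,ball_seat=.01,lever_tip=.074,key_bar=.07,key_collar=.034,keyway=.074,tool_rest=0,rest_socket=0,tin=0,switch_key=.008)
ims=[]
for n in('scene','top'):
    px,K,T=cam(n);ims.append(px);print(n,T[:3,3].round(3),T[:3,2].round(2),K[0,0])
    for t,z in Z.items():
        for d in spotter.landmark_of(t,n)[:3]: print(t,round(d['conf'],2),np.round(d['uv'],1),ray(d['uv'],K,T,z).round(3))
    save(px,n+'0.png')
E
```

```text
pics
{'clock': 0.0, 'joint_pos': [1.186, 0.314, 0.045, 1.304, -0.0, 1.431], 'qvel': [-0.002, -0.0, 0.0, 0.001, -0.0, 0.001], 'tau': [-0.0, -48.062, 29.854, 0.019, 0.0, 0.0], 'tcp_pos': [0.139, 0.557, 0.23], 'orientation': [-0.0, 0.122, 0.993, -0.001], 'wrist_force': [-0.802, -0.31, -0.363], 'ft_torque': [0.003, 0.028, 0.041], 'grip_force': 0.0, 'finger_gap': 0.085}
scene [ 1.186 -1.     1.002] [-0.38  0.72 -0.59] 518.1883783362538
rest_grip 0.96 [267.2 159.5] [0.414 0.364 0.07 ]
rest_grip 0.71 [182.1 237.8] [ 0.42  -0.131  0.07 ]
rest_grip 0.16 [233.7 263.6] [ 0.604 -0.149  0.07 ]
ball_seat 0.72 [233.6 261.8] [ 0.562 -0.088  0.01 ]
lever_tip 0.51 [282.7 166.8] [0.487 0.342 0.074]
lever_tip 0.51 [358.7 155.5] [0.684 0.546 0.074]
lever_tip 0.46 [226.2 205.9] [0.446 0.055 0.074]
key_bar 0.68 [273.2 207.6] [0.571 0.124 0.07 ]
key_collar 0.64 [268.6 221.1] [0.57  0.099 0.034]
keyway 0.83 [136.4 279.5] [ 0.424 -0.326  0.074]
keyway 0.41 [264.4 179.5] [0.473 0.242 0.074]
keyway 0.17 [305.1 279.5] [ 0.797 -0.113  0.074]
tool_rest 0.75 [269.7 181.4] [0.438 0.34  0.   ]
tool_rest 0.69 [339.  1
[... 370 characters left out ...]
 0.343 0.07 ]
rest_grip 0.58 [132.4 199.2] [0.629 0.561 0.07 ]
ball_seat 0.65 [333.6 224.1] [ 0.558 -0.103  0.01 ]
lever_tip 0.55 [200.6 245.7] [0.48  0.334 0.074]
lever_tip 0.49 [135.4 177. ] [0.702 0.552 0.074]
key_bar 0.44 [271.2 219.1] [0.569 0.108 0.07 ]
key_collar 0.53 [269.3 220.2] [0.568 0.114 0.034]
keyway 0.45 [405.8 269.3] [ 0.412 -0.326  0.074]
keyway 0.32 [195.9 266.1] [0.415 0.347 0.074]
tool_rest 0.88 [196.4 264.6] [0.417 0.359 0.   ]
tool_rest 0.75 [136.8 205.6] [0.615 0.567 0.   ]
rest_socket 0.81 [198.8 264. ] [0.419 0.351 0.   ]
rest_socket 0.67 [139.4 203.1] [0.624 0.559 0.   ]
tin 0.47 [260.8 274.9] [0.385 0.141 0.   ]
switch_key 0.53 [335.2 225.3] [ 0.554 -0.108  0.008]
```

View pics/scene0.png

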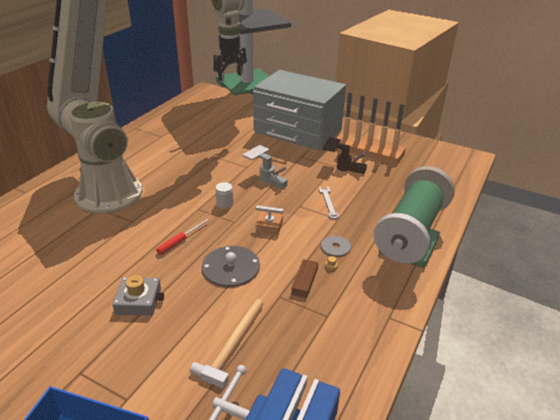

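View pics/top0.png

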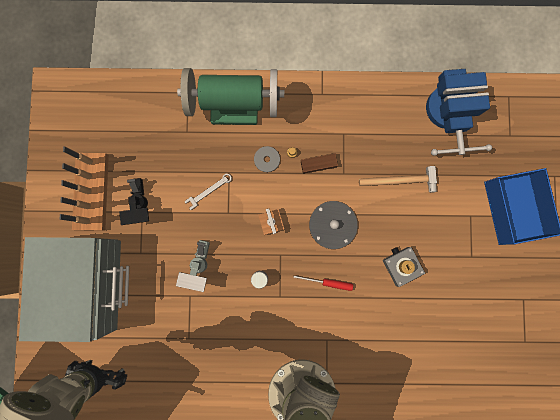

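The pictures show the grey tool rest at scene (267,168) / top (198,262), with its plate toward the robot. The black look-alike is at scene (345,155) / top (136,200). The ball mount is at top (334,225), the key block at top (271,221) and the switch box at top (406,266).

Candidates for the rest are grey (198,262) and black (136,200). By the description I choose grey and will check it from close up.

```bash
cat >> h.py <<'E'
def plan(wps,g,step=.04,turn=7.5):
    """wps: list of (xyz, psi deg or None); prints rows [n x row]; tool pointing down assumed as target"""
    s=env.get_state();p=np.array(s['tcp_pos']);M=rq(s['orientation'])
    for t,psi in wps:
        t=np.array(t,float)
        if psi is None: psi=np.degrees(np.arctan2(M[1,0],M[0,0]))
        c,sn=np.cos(np.radians(psi)),np.sin(np.radians(psi))
        G=np.array([[c,sn,0],[sn,-c,0],[0,0,-1.]])
        rv=R.from_matrix(M.T@G).as_rotvec()
        n=int(max(1,np.ceil(np.linalg.norm(t-p)/step),np.ceil(np.degrees(np.linalg.norm(rv))/turn)))
        for i in range(n):
            sh=M.T@(t-p)/(n-i)/.25; r=R.from_matrix(M.T@G).as_rotvec()/(n-i)/np.pi
            row=np.r_[sh.round(3),r.round(4)]; print('['+','.join('%g'%(v+0) for v in row)+',%d],'%g,end='')
            p=p+M@(row[:3]*.25); M=M@R.from_rotvec(row[3:]*np.pi).as_matrix()
        print()
    print('psi',round(psi,1))
E
python3 - <<'E'
from h import *
c=cams.read_camera('wrist');print(np.round(c['mount'],3),c['fx'])
plan([((.40,.36,.30),165)],0)
E
```

```text
[[ 0.    -0.961 -0.278  0.07 ]
 [ 1.     0.     0.     0.   ]
 [-0.    -0.278  0.961 -0.143]
 [ 0.     0.     0.     1.   ]] 313.1931595422011
[-0.134,-0.057,-0.031,0,0,0.0006,0],[-0.134,-0.057,-0.03,0,0,0.0006,0],[-0.134,-0.057,-0.031,0,0,0.0006,0],[-0.134,-0.057,-0.03,0,0,0.0006,0],[-0.134,-0.056,-0.031,0,0,0.0006,0],[-0.134,-0.056,-0.03,0,0,0.0006,0],[-0.134,-0.056,-0.031,0,0,0.0006,0],[-0.135,-0.055,-0.03,0,0,0.0006,0],[-0.134,-0.055,-0.031,0,0,0.0006,0],
psi 165
```

Request:
{"fn": "jog_arm", "kwargs": {"increments": [[[-0.134,-0.057,-0.03,0,0,0,0],[-0.134,-0.057,-0.03,0,0,0,0],[-0.134,-0.057,-0.03,0,0,0,0],[-0.134,-0.057,-0.03,0,0,0,0],[-0.134,-0.056,-0.03,0,0,0,0],[-0.134,-0.056,-0.03,0,0,0,0],[-0.134,-0.056,-0.03,0,0,0,0],[-0.135,-0.055,-0.03,0,0,0,0],[-0.134,-0.055,-0.03,0,0,0,0],[0,0,0,0,0,0,0],[0,0,0,0,0,0,0]]]}}

```text
clock: 2.25
tcp_pos: [0.402, 0.3616, 0.2988]
orientation: [-0.0, 0.123, 0.992, 0.0]
wrist_force: [-0.1, 0.1, -0.2]
finger_gap: 0.0857
grip_force: 0.0
```

```bash
cat >> h.py <<'E'
def look(Z,name='wrist',png=None,k=2):
    px,K,T=cam(name)
    for t,z in Z.items():
        for d in spotter.landmark_of(t,name)[:k]: print(t,round(d['conf'],2),np.round(d['uv'],1),ray(d['uv'],K,T,z).round(4))
    if png: save(px,png)
    return px,K,T
E
python3 - <<'E'
from h import *
s=env.get_state();print(s['tcp_pos'],s['clock'],s['joint_pos'])
look(dict(rest_grip=.07,lever_tip=.074,rest_socket=0,tool_rest=0),png='w1.png')
E
```

```text
[0.40198795 0.3615741  0.29877154] 2.25 [5.83762267e-01 2.36439037e-01 1.06805444e-01 1.44116645e+00
 4.43294537e-04 8.30595279e-01]
rest_grip 0.93 [269.3 200.9] [0.4201 0.3427 0.07  ]
rest_grip 0.86 [457.5 306.7] [0.6249 0.5522 0.07  ]
lever_tip 0.94 [275.3 248.3] [0.4807 0.3348 0.074 ]
rest_socket 0.76 [275.6 188.8] [0.4213 0.3492 0.    ]
rest_socket 0.74 [440.6 281.6] [0.628  0.5633 0.    ]
tool_rest 0.73 [433.1 285.1] [0.6312 0.5512 0.    ]
tool_rest 0.64 [273.5 190.4] [0.4228 0.3457 0.    ]
```

View pics/w1.png

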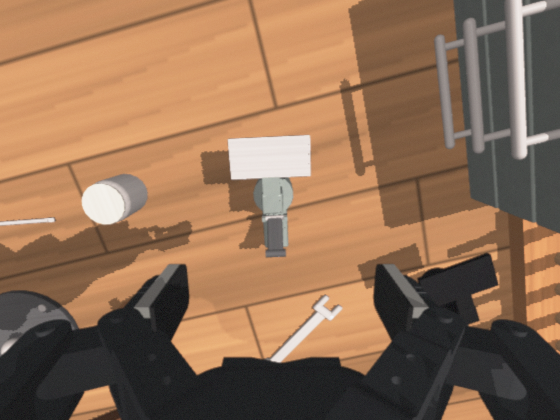

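Grey rest confirmed: plate at (270,157), post at (270,195), lever at (275,240). The black one is at (455,285). Next I measure the plate for heading and position.

```bash
python3 - <<'E'
from h import *
px,K,T=cam('wrist')
m=((px.min(2)>150)).astype(np.uint8); m[:, :215]=0;m[:,325:]=0;m[:120]=0;m[185:]=0
n,l,st,_=cv2.connectedComponentsWithStats(m);i=1+st[1:,4].argmax();print(st[i])
cnt=max(cv2.findContours((l==i).astype(np.uint8),0,2)[0],key=len)[:,0]
P=np.array([ray(u,K,T,.092)[:2] for u in cnt])
r=cv2.minAreaRect((P*1000).astype(np.float32));print(r)
b=cv2.boxPoints(r);print(b)
c=np.array(r[0])
for a in (-9,-11,-13,-15): 
  print(a,c+52.5*np.array([np.cos(np.radians(a)),np.sin(np.radians(a))]))
E
```

```text
[ 227  137   84   48 3467]
((370.2547302246094, 357.06536865234375), (90.21659851074219, 51.42751693725586), 78.41902923583984)
[[336.00885 318.0375 ]
 [386.3894  307.7133 ]
 [404.5006  396.09323]
 [354.12006 406.41745]]
-9 [422.10836811 348.85255924]
-11 [421.79015736 347.0478964 ]
-13 [421.40915863 345.2554383 ]
-15 [420.9658361  343.47736878]
```

```bash
python3 - <<'E'
from h import *
plan([((.55,.11,.30),168.4)],0,.045)
E
```

```text
[-0.118,-0.12,-0.001,0,0,-0.0018,0],[-0.117,-0.12,-0.001,0,0,-0.0019,0],[-0.116,-0.121,-0.001,0,0,-0.0018,0],[-0.116,-0.122,-0.001,0,0,-0.0019,0],[-0.115,-0.122,0,0,0,-0.0018,0],[-0.114,-0.123,-0.001,0,0,-0.0019,0],[-0.113,-0.123,0,0,-0.0001,-0.0018,0],
psi 168.4
```

Request:
{"fn": "jog_arm", "kwargs": {"increments": [[[-0.118,-0.12,0,0,0,-0.0018,0],[-0.117,-0.12,0,0,0,-0.0018,0],[-0.116,-0.121,0,0,0,-0.0018,0],[-0.116,-0.122,0,0,0,-0.0018,0],[-0.115,-0.122,0,0,0,-0.0018,0],[-0.114,-0.123,0,0,0,-0.0018,0],[-0.113,-0.123,0,0,0,-0.0018,0],[0,0,0,0,0,0,0],[0,0,0,0,0,0,0]]]}}

```text
clock: 3.45
tcp_pos: [0.5504, 0.1088, 0.2984]
orientation: [-0.0, 0.103, 0.995, 0.0]
wrist_force: [-0.1, -0.0, 0.2]
finger_gap: 0.0854
grip_force: 0.0
```

```bash
python3 - <<'E'
from h import *
look(dict(key_bar=.07,key_collar=.034,ball_seat=.01),png='w2.png')
plan([((.54,-.10,.30),168.4)],0,.045)
E
```

```text
key_bar 0.56 [282.2 194.3] [0.5642 0.1078 0.07  ]
key_collar 0.74 [282.2 190.7] [0.5674 0.1073 0.034 ]
ball_seat 0.87 [136.9 207.5] [ 0.5539 -0.1014  0.01  ]
[-0.026,-0.166,-0.001,0,0,0,0],[-0.026,-0.167,-0.001,0,0,0,0],[-0.027,-0.166,-0.001,0,0,-0.0001,0],[-0.026,-0.167,-0.001,0,0,0,0],[-0.026,-0.166,0,0.0001,0,-0.0001,0],
psi 168.4
```

Request:
{"fn": "jog_arm", "kwargs": {"increments": [[[-0.026,-0.166,0,0,0,0,0],[-0.026,-0.166,0,0,0,0,0],[-0.026,-0.166,0,0,0,0,0],[-0.026,-0.166,0,0,0,0,0],[-0.026,-0.166,0,0,0,0,0],[0,0,0,0,0,0,0],[0,0,0,0,0,0,0]]]}}

```text
clock: 4.35
tcp_pos: [0.5398, -0.1004, 0.2989]
orientation: [-0.0, 0.103, 0.995, 0.0]
wrist_force: [-0.1, 0.8, -0.1]
finger_gap: 0.085
grip_force: 0.0
```

```bash
python3 - <<'E'
from h import *
look(dict(ball_seat=.01,keyway=.074),png='w3.png')
plan([((.40,-.32,.30),168.4)],0,.045)
a=[cv2.imread('pics/w%d.png'%i) for i in(2,3)]
cv2.imwrite('pics/c23.png',np.hstack([cv2.resize(a[0][130:280,180:380],(400,300)),cv2.resize(a[1][130:280,180:380],(400,300))]))
E
```

```text
ball_seat 0.75 [279.3  34.7] [ 0.3693 -0.0665  0.01  ]
ball_seat 0.57 [281.6 186.2] [ 0.5557 -0.1023  0.01  ]
keyway 0.96 [ 55.8 121.9] [ 0.4191 -0.3342  0.074 ]
keyway 0.51 [282.7 185.9] [ 0.5431 -0.0986  0.074 ]
[0.062,-0.163,-0.001,0,0,0,0],[0.062,-0.163,-0.001,0,0,0,0],[0.062,-0.163,-0.001,0,0,0,0],[0.061,-0.163,0,0,0,0,0],[0.062,-0.163,-0.001,0.0001,0,-0.0001,0],[0.062,-0.164,0,0,0,0,0],
psi 168.4
```

View pics/c23.png

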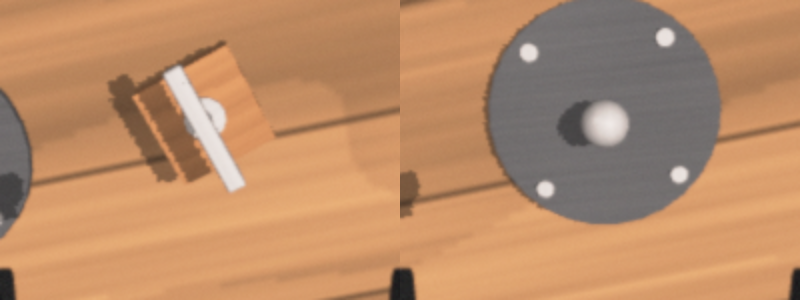

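The left crop shows the key in its block, with the bar from crop (175,71) to (236,188). The right crop shows the ball on the disc at crop (605,123). Measuring both, then moving to the switch box.

```bash
cat > m.py <<'E'
from h import *
def region(m,seed):
    n,l,st,ce=cv2.connectedComponentsWithStats(m.astype(np.uint8));i=l[seed[1],seed[0]];print('seed',i,st[i])
    return max(cv2.findContours((l==i).astype(np.uint8),0,cv2.CHAIN_APPROX_NONE)[0],key=len)[:,0]
def onplane(c,K,T,z): return (np.array([ray(u,K,T,z)[:2] for u in c])*1000).astype(np.float32)
E
python3 - <<'E'
from m import *
px,K,T=cam('wrist')
hsv=cv2.cvtColor(px,cv2.COLOR_RGB2HSV)
m=(hsv[...,1]<70);m[245:]=0
c=region(m,(300,215));P=onplane(c,K,T,.01);print('disc',cv2.minEnclosingCircle(P),cv2.fitEllipse(P))
b=(hsv[...,2]>140)&(hsv[...,1]<70);c=region(b,(282,191));P=onplane(c,K,T,.034);print('ball',cv2.minEnclosingCircle(P),P.mean(0))
# key from w2
px=cv2.cvtColor(cv2.imread('pics/w2.png'),cv2.COLOR_BGR2RGB)
from scipy.spatial.transform import Rotation
T2=T.copy();T2[:3,3]+=np.array([.5504,.1088,.2984])-np.array(env.get_state()['tcp_pos'])
hsv=cv2.cvtColor(px,cv2.COLOR_RGB2HSV)
b=(hsv[...,2]>150)&(hsv[...,1]<40)
for v in (150,180,200,210):
  c=region((hsv[...,2]>v)&(hsv[...,1]<40),(270,173));r=cv2.minAreaRect(onplane(c,K,T2,.076));print('key',v,r)
E
```

```text
seed 4 [  223   128   116   114 10341]
disc ((557.7093505859375, -102.38107299804688), 81.42198944091797) ((557.402099609375, -102.51192474365234), (160.5162811279297, 161.04248046875), 177.97763061523438)
seed 9 [271 180  23  23 401]
ball ((558.2498168945312, -101.36388397216797), 15.331582069396973) [ 558.43646 -101.01781]
seed 9 [262 163  40  63 776]
key 150 ((562.4248657226562, 111.67449951171875), (82.33013153076172, 21.75839614868164), 16.3067684173584)
seed 22 [262 163  40  63 760]
key 180 ((562.6271362304688, 111.72222137451172), (82.2508544921875, 21.39673614501953), 14.990351676940918)
seed 4 [263 164  39  62 714]
key 200 ((562.9503784179688, 111.76115417480469), (81.78237915039062, 21.31916046142578), 14.215509414672852)
seed 4 [263 164  39  62 679]
key 210 ((562.8043823242188, 112.41384887695312), (81.24343872070312, 20.492652893066406), 16.110193252563477)
```

Request:
{"fn": "jog_arm", "kwargs": {"increments": [[[0.062,-0.163,0,0,0,0,0],[0.062,-0.163,0,0,0,0,0],[0.062,-0.163,0,0,0,0,0],[0.062,-0.163,0,0,0,0,0],[0.062,-0.163,0,0,0,0,0],[0.062,-0.163,0,0,0,0,0],[0,0,0,0,0,0,0],[0,0,0,0,0,0,0]]]}}

```text
clock: 5.35
tcp_pos: [0.3991, -0.3209, 0.2988]
orientation: [0.0, 0.103, 0.995, 0.0]
wrist_force: [0.7, -0.1, 0.4]
finger_gap: 0.0855
grip_force: 0.0
```

```bash
python3 - <<'E'
from h import *
look(dict(keyway=.074),png='w4.png')
a=cv2.imread('pics/w4.png')
cv2.imwrite('pics/c4.png',cv2.resize(a[120:270,180:380],(800,600),interpolation=cv2.INTER_CUBIC))
E
```

```text
keyway 0.62 [275.5 205.3] [ 0.4241 -0.3324  0.074 ]
```

View pics/c4.png

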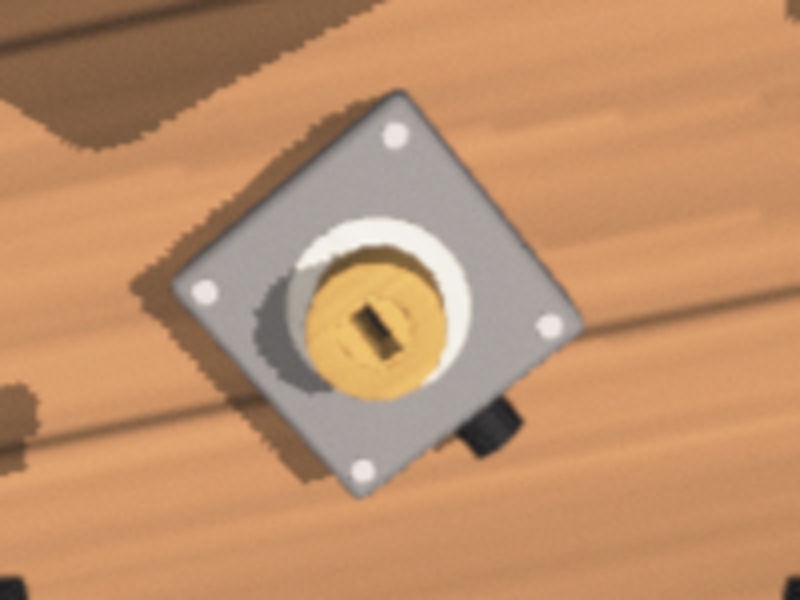

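The switch box shows with its keyway at crop (378,331), full-frame (274.5,202.8), long axis about 56° down-right. I'll go a bit closer for an exact heading.

```bash
python3 - <<'E'
from h import *
plan([((.435,-.342,.15),168.4)],0,.045)
E
```

```text
[-0.039,-0.015,0.149,0,0,-0.0001,0],[-0.039,-0.015,0.149,0.0001,0,-0.0001,0],[-0.039,-0.014,0.149,0,0,0,0],[-0.039,-0.015,0.148,0.0001,0,-0.0001,0],
psi 168.4
```

Request:
{"fn": "jog_arm", "kwargs": {"increments": [[[-0.04,0.029,0.15,0,0,0,0],[-0.04,0.029,0.15,0,0,0,0],[-0.04,0.029,0.15,0,0,0,0],[-0.04,0.029,0.15,0,0,0,0],[0,0,0,0,0,0,0],[0,0,0,0,0,0,0]]]}}

```text
clock: 6.05
tcp_pos: [0.4446, -0.2992, 0.1489]
orientation: [-0.001, 0.101, 0.995, 0.001]
wrist_force: [-0.3, -0.8, 0.7]
finger_gap: 0.0857
grip_force: 0.0
```

```bash
python3 - <<'E'
from m import *
px,K,T=look(dict(keyway=.074),png='w5.png')
u=proj((.423,-.332,.074),K,T);print(u,env.get_state()['tcp_pos'])
x,y=[int(v) for v in u];y0=max(y-75,0)
cv2.imwrite('pics/c5.png',cv2.resize(cv2.cvtColor(px[y0:y0+150,x-100:x+100],4),(800,600),interpolation=cv2.INTER_CUBIC));print(x-100,y0)
hsv=cv2.cvtColor(px,cv2.COLOR_RGB2HSV)
m=(hsv[...,1]>110)&(hsv[...,2]>120)&(hsv[...,0]>17)&(hsv[...,0]<32)
n,l,st,ce=cv2.connectedComponentsWithStats(m.astype(np.uint8))
i=1+st[1:,4].argmax();print(st[i],ce[i])
c=max(cv2.findContours((l==i).astype(np.uint8),0,1)[0],key=len)[:,0]
P=onplane(c,K,T,.074);print(cv2.minEnclosingCircle(P),cv2.fitEllipse(P))
E
```

```text
keyway 0.67 [227.  201.8] [ 0.4218 -0.3337  0.074 ]
[229.75554597 202.92249894] [ 0.44532674 -0.30116683  0.15090478]
129 127
[ 198  169   60   59 2415] [226.96645963 198.41987578]
((418.48895263671875, -332.0858154296875), 23.281225204467773) ((419.8154296875, -333.01727294921875), (40.39326095581055, 43.88771057128906), 37.88697814941406)
```

View pics/c5.png

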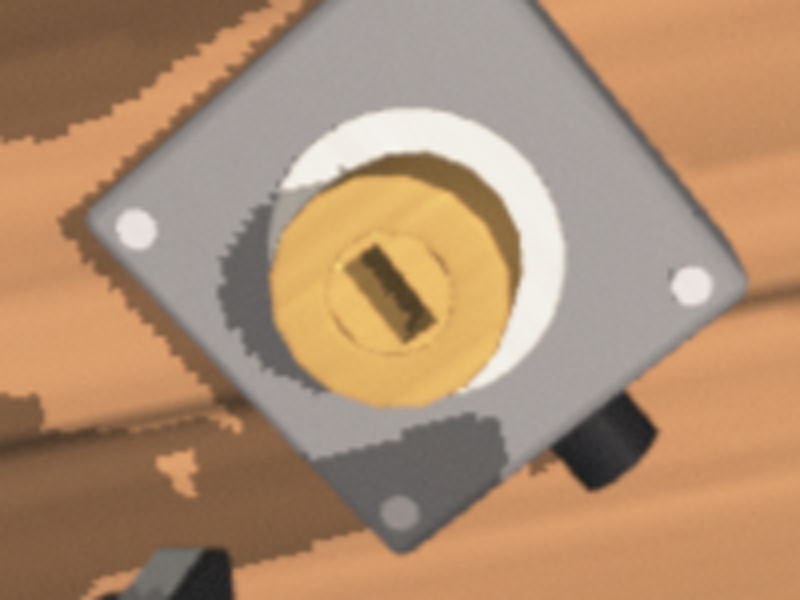

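```bash
python3 - <<'E'
from m import *
a=[]
for i in range(3):
    px,K,T=cam('wrist');a.append(np.r_[env.get_state()['tcp_pos'],T[:3,:3][:,0]])
print(np.round(a,4))
T[:3,3]+=np.mean(a,0)[:3]-env.get_state()['tcp_pos']
q=np.array([(342,268),(374,243),(437,320),(407,344)])/4+[129,127]-[.4,.4]
W=onplane(q,K,T,.074);print(W,W.mean(0))
for i,j in((0,3),(1,2)): d=W[j]-W[i];print(np.degrees(np.arctan2(d[1],d[0])),np.linalg.norm(d))
print([np.linalg.norm(W[1]-W[0]),np.linalg.norm(W[2]-W[3])])
plan([((.46,-.2,.25),168.4),((.42,.346,.20),168.4)],0,.045)
E
```

```text
[[ 0.4453 -0.3016  0.1512  0.2022  0.9793 -0.0014]
 [ 0.4452 -0.3018  0.1511  0.2029  0.9792 -0.0018]
 [ 0.445  -0.3018  0.1509  0.2033  0.9791 -0.0018]]
[[ 415.55902 -344.54462]
 [ 412.2953  -337.7403 ]
 [ 428.4369  -330.14383]
 [ 431.74335 -336.61926]] [ 422.00867 -337.262  ]
26.090675 18.020645
25.202337 17.839775
[np.float32(7.5465717), np.float32(7.2707562)]
[0.006,0.103,-0.099,-0.0001,0.0003,-0.0002,0],[0.006,0.102,-0.099,-0.0002,0.0002,-0.0003,0],[0.006,0.103,-0.1,-0.0001,0.0003,-0.0002,0],[0.005,0.103,-0.099,-0.0002,0.0002,-0.0003,0],
[0.046,0.162,0.015,0,0,0,0],[0.046,0.162,0.015,0,0,0,0],[0.046,0.162,0.015,0,0,0,0],[0.046,0.162,0.016,0,0,0,0],[0.046,0.162,0.015,0,0,0,0],[0.046,0.162,0.016,0,0,0,0],[0.046,0.162,0.015,0,0,0,0],[0.046,0.162,0.016,0,0,0,0],[0.046,0.162,0.015,0,0,0,0],[0.045,0.162,0.016,0,0,0,0],[0.046,0.162,0.015,0,0,0,0],[0.045,0.162,0.016,0,0,0,0],[0.046,0.163,0.015,0,0,0,0],
psi 168.4
```

```bash
python3 - <<'E'
from m import *
for k in range(3):
    px,K,T=look(dict(keyway=.074))
    hsv=cv2.cvtColor(px,cv2.COLOR_RGB2HSV)
    m=(hsv[...,1]>110)&(hsv[...,2]>185)&(hsv[...,0]>17)&(hsv[...,0]<32)
    n,l,st,ce=cv2.connectedComponentsWithStats(m.astype(np.uint8));i=1+st[1:,4].argmax()
    c=max(cv2.findContours((l==i).astype(np.uint8),0,1)[0],key=len)[:,0]
    P=onplane(cv2.convexHull(c)[:,0],K,T,.074);print(st[i],cv2.minEnclosingCircle(P),cv2.fitEllipse(P))
    sub=hsv[190:214,214:242,2]<130
    ys,xs=np.nonzero(sub);Q=onplane(np.c_[xs+214,ys+190],K,T,.074)
    w,v=np.linalg.eigh(np.cov(Q.T));print('dark',len(xs),xs.mean()+214,ys.mean()+190,Q.mean(0),np.degrees(np.arctan(v[1,1]/v[0,1])),T[:3,3],np.array(env.get_state()['tcp_pos']))
px4=cv2.imread('pics/w5.png');print(np.abs(px4[:,:,::-1].astype(int)-px).mean())
E
```

```text
keyway 0.64 [231.2 199.4] [ 0.4217 -0.3336  0.074 ]
[ 202  169   58   57 2240] ((420.42724609375, -333.77655029296875), 21.200756072998047) ((420.4356384277344, -333.8036804199219), (41.51953125, 42.044986724853516), 64.22415924072266)
dark 120 232.425 198.16666666666666 [ 421.02197 -332.5081 ] 21.376138850078366 [ 0.3760088  -0.28711278  0.29367144] [ 0.44458736 -0.30166068  0.15020061]
keyway 0.85 [231.5 200.1] [ 0.4217 -0.3331  0.074 ]
[ 201  170   59   57 2269] ((420.4048156738281, -333.8779602050781), 21.153383255004883) ((420.4205017089844, -333.8506164550781), (41.689659118652344, 41.732582092285156), 171.9796142578125)
dark 127 232.04724409448818 198.99212598425197 [ 420.95694 -332.55032] 19.566524557772414 [ 0.37573737 -0.28703949  0.29306008] [ 0.44428428 -0.30135208  0.14957067]
keyway 0.67 [230.6 202.4] [ 0.4227 -0.3337  0.074 ]
[ 201  171   58   57 2256] ((420.252197265625, -333.9226379394531), 21.180583953857422) ((420.4365539550781, -333.7934265136719), (41.711265563964844, 41.839656829833984), 48.20515441894531)
dark 131 231.26717557251908 199.25954198473283 [ 420.53787 -332.64056] 21.223151039556097 [ 0.3755541  -0.28685361  0.2925007 ] [ 0.44415595 -0.30113409  0.14911886]
3.5876629818594106
```

```bash
cat >> m.py <<'E'
def rectify(px,K,T,c,z,half=.03,s=.0002):
    w=np.array([[c[0]-half,c[1]-half,z],[c[0]+half,c[1]-half,z],[c[0]+half,c[1]+half,z],[c[0]-half,c[1]+half,z]])
    n=int(2*half/s);H=cv2.getPerspectiveTransform(np.array([proj(p,K,T) for p in w],np.float32),np.array([[0,0],[n,0],[n,n],[0,n]],np.float32))
    return cv2.warpPerspective(px,H,(n,n),flags=cv2.INTER_CUBIC) # col->x,row->y
def fitrect(g,L,W,c0,half,s,ths,dr=.004):
    """max contrast of L x W rectangle; g grey rectified"""
    best=(-1e9,);n=g.shape[0];xx,yy=np.meshgrid(np.arange(n)*s-half,np.arange(n)*s-half)
    for th in np.radians(ths):
        u=xx*np.cos(th)+yy*np.sin(th);v=-xx*np.sin(th)+yy*np.cos(th)
        k=((abs(u)<L/2+.0015)&(abs(v)<W/2+.0015)).astype(float);i=((abs(u)<L/2)&(abs(v)<W/2)).astype(float)
        k=i/i.sum()-(k-i)/(k-i).sum();r=int(.02/s);m=n//2
        f=cv2.filter2D(g.astype(np.float32),-1,k[m-r:m+r,m-r:m+r]);q=int((half-dr)/s)
        f=f[q:-q,q:-q];j=np.unravel_index(f.argmin(),f.shape)
        if -f[j]>best[0]: best=(-f[j],np.degrees(th),c0[0]+(j[1]+q)*s-half,c0[1]+(j[0]+q)*s-half)
    return best
E
python3 - <<'E'
from m import *
px,K,T=cam('wrist');c=(.421,-.3337)
g=rectify(px,K,T,c,.074)[...,1];print(fitrect(g,.018,.008,c,.03,.0002,np.arange(5,50,1)))
hsv=cv2.cvtColor(px,cv2.COLOR_RGB2HSV)
m=(hsv[...,1]<40)&(hsv[...,2]>90)
n,l,st,ce=cv2.connectedComponentsWithStats(m.astype(np.uint8));i=1+st[1:,4].argmax()
cc=max(cv2.findContours((l==i).astype(np.uint8),0,1)[0],key=len)[:,0]
print(st[i],cv2.minAreaRect(onplane(cc,K,T,.04)))
save(rectify(px,K,T,c,.074,.03,.0002),'c6.png')
E
```

```text
(np.float32(83.50142), np.float64(24.000000000000004), np.float64(0.4204), np.float64(-0.33409999999999995))
[  418   190   142   140 14982] ((535.8110961914062, -132.96719360351562), (139.2342071533203, 122.06782531738281), 2.1063661575317383)
```

View pics/c6.png

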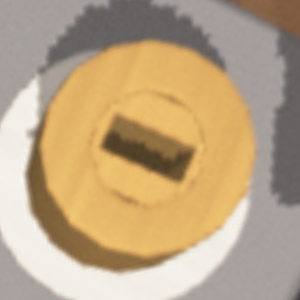

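The rectified view shows the slot centred at (147,149), which is world (0.4205,-0.334), heading about 24°. Now back to the tool rest.

Request:
{"fn": "jog_arm", "kwargs": {"increments": [[[0.005,0.103,-0.1,0,0,0,0],[0.005,0.103,-0.1,0,0,0,0],[0.005,0.103,-0.1,0,0,0,0],[0.005,0.103,-0.1,0,0,0,0],[0.046,0.162,0.015,0,0,0,0],[0.046,0.162,0.015,0,0,0,0],[0.046,0.162,0.015,0,0,0,0],[0.046,0.162,0.015,0,0,0,0],[0.046,0.162,0.015,0,0,0,0],[0.046,0.162,0.015,0,0,0,0],[0.046,0.162,0.015,0,0,0,0],[0.046,0.162,0.015,0,0,0,0],[0.046,0.162,0.015,0,0,0,0],[0.046,0.162,0.015,0,0,0,0],[0.046,0.162,0.015,0,0,0,0],[0.046,0.162,0.015,0,0,0,0],[0.046,0.162,0.015,0,0,0,0],[0,0,0,0,0,0,0],[0,0,0,0,0,0,0],[0,0,0,0,0,0,0]]]}}

```text
clock: 8.65
tcp_pos: [0.4211, 0.3461, 0.2]
orientation: [-0.0, 0.103, 0.995, -0.0]
wrist_force: [0.2, 0.6, 0.3]
finger_gap: 0.0854
grip_force: 0.0
```

```bash
python3 - <<'E'
from m import *
for k in range(3):
    px,K,T=look(dict(rest_grip=.07,rest_socket=0,lever_tip=.074),k=1);print(env.get_state()['tcp_pos'])
c=(.37,.357);hf=.07;s=.0005
g=rectify(px,K,T,c,.092,hf,s)[...,2];f=fitrect(255.-g,.045,.090,c,hf,s,np.arange(-20,0,.5),.015) if 0 else None
n=g.shape[0]
# plate: bright threshold
m=(px.min(2)>150).astype(np.uint8);u=proj((.367,.357,.092),K,T).astype(int);print(u)
nn,l,st,_=cv2.connectedComponentsWithStats(m);i=l[u[1],u[0]];print(st[i])
cc=max(cv2.findContours((l==i).astype(np.uint8),0,1)[0],key=len)[:,0]
r=cv2.minAreaRect(onplane(cc,K,T,.092));print(r,cv2.boxPoints(r))
save(rectify(px,K,T,(.4,.35),.092,.1,.0004),'c7.png')
E
```

```text
rest_grip 0.59 [279.6 202.8] [0.4204 0.3452 0.07  ]
rest_socket 0.8 [477.2 310.9] [0.625 0.555 0.   ]
lever_tip 0.94 [282.3 267.8] [0.4817 0.335  0.074 ]
[0.42162852 0.34586125 0.20041638]
rest_grip 0.79 [280.5 200.2] [0.4189 0.3463 0.07  ]
rest_socket 0.97 [477.7 309.2] [0.6242 0.5557 0.    ]
lever_tip 0.67 [283.6 270.9] [0.4859 0.3352 0.074 ]
[0.4214525  0.34640456 0.20028932]
rest_grip 0.79 [278.6 199.8] [0.418  0.3453 0.07  ]
rest_socket 0.58 [477.4 312. ] [0.6277 0.5559 0.    ]
lever_tip 0.72 [282.9 268.8] [0.4834 0.3356 0.074 ]
[0.42126233 0.34680679 0.20009641]
[279 141]
[ 222  112  118  108 8316]
((387.4067077636719, 353.39068603515625), (90.11334228515625, 85.61019134521484), 78.20545196533203) [[336.29565 318.0348 ]
 [420.09833 300.53583]
 [438.51776 388.74658]
 [354.7151  406.24554]]
```

View pics/c7.png

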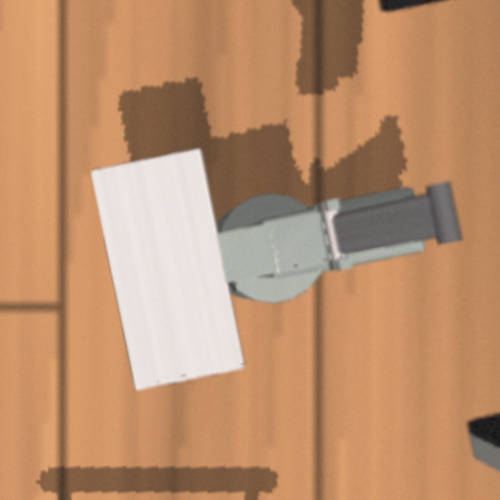

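The rectified view confirms the grey rest: plate edges midway at (114,280) and (222,258), lever pointing +x, heading -11.6°. The post is at (0.4188,0.3472). Grasping it.

Request:
{"fn": "jog_arm", "kwargs": {"increments": [[[0.005,0.001,0.1,0,0,0,0],[0.005,0.001,0.1,0,0,0,0],[0,0,0.1,0,0,0,0],[0,0,0.1,0,0,0,0],[0,0,0.1,0,0,0,0],[0,0,0.088,0,0,0,0],[0,0,0,0,0,0,0],[0,0,0,0,0,0,255],[0,0,0,0,0,0,255],[0,0,0,0,0,0,255],[0,0,0,0,0,0,255],[0,0,0,0,0,0,255],[0,0,0,0,0,0,255],[0,0,0,0,0,0,255]]], "force": 60}}

```text
clock: 10.65
tcp_pos: [0.4195, 0.3481, 0.054]
orientation: [0.001, 0.103, 0.995, 0.0]
wrist_force: [-0.8, -1.5, 6.6]
finger_gap: 0.0231
grip_force: 61.4
```

```bash
python3 - <<'E'
from h import *
s=env.get_state();print({k:np.round(s[k],4).tolist() for k in('tcp_pos','wrist_force','finger_gap','grip_force','orientation')})
plan([((.419,.347,.16),168.4),((.557,-.102,.16),168.4)],255,.045)
E
```

```text
{'tcp_pos': [0.4195, 0.3481, 0.054], 'wrist_force': [-0.8143, -1.5402, 6.6191], 'finger_gap': 0.0231, 'grip_force': 61.4113, 'orientation': [0.0008, 0.1025, 0.9947, 0.0004]}
[0,-0.001,-0.141,0.0001,0.0002,-0.0003,255],[0,-0.002,-0.141,0.0001,0.0001,-0.0003,255],[0.001,-0.001,-0.142,0.0001,0.0002,-0.0003,255],
[-0.082,-0.15,0,0,0,0,255],[-0.082,-0.15,0,0,0,0,255],[-0.082,-0.15,0,0,0,0,255],[-0.082,-0.15,0,0,0,0,255],[-0.082,-0.15,0,0,0,0,255],[-0.082,-0.15,0,0,0,0,255],[-0.082,-0.15,0,0,0,0,255],[-0.082,-0.15,0,0,0,0,255],[-0.082,-0.15,0,0,0,0,255],[-0.082,-0.149,0,0,0,0,255],[-0.082,-0.15,0,0,0,0,255],
psi 168.4
```

Request:
{"fn": "jog_arm", "kwargs": {"increments": [[[0,0,-0.06,0,0,0,255],[0,0,-0.14,0,0,0,255],[0,0,-0.14,0,0,0,255],[0,0,-0.1,0,0,0,255],[-0.082,-0.15,0,0,0,0,255],[-0.082,-0.15,0,0,0,0,255],[-0.082,-0.15,0,0,0,0,255],[-0.082,-0.15,0,0,0,0,255],[-0.082,-0.15,0,0,0,0,255],[-0.082,-0.15,0,0,0,0,255],[-0.082,-0.15,0,0,0,0,255],[-0.082,-0.15,0,0,0,0,255],[-0.082,-0.15,0,0,0,0,255],[-0.082,-0.15,0,0,0,0,255],[-0.082,-0.15,0,0,0,0,255],[0,0,0,0,0,0,255],[0,0,0,0,0,0,255],[0,0,0,0,0,0,255],[0,0,0,0,0,0,255]]]}}

```text
clock: 12.55
tcp_pos: [0.5547, -0.1005, 0.1625]
orientation: [-0.001, 0.102, 0.995, 0.0]
wrist_force: [0.4, -0.3, -6.8]
finger_gap: 0.0235
grip_force: 62.2
```

```bash
python3 - <<'E'
from m import *
for k in range(2):
    px,K,T=cam('wrist')
s=env.get_state();print({k:np.round(s[k],4).tolist() for k in('clock','tcp_pos','wrist_force','ft_torque','finger_gap','grip_force','orientation')})
zt=s['tcp_pos'][2]-.053+.092
m=(px.min(2)>150).astype(np.uint8)
c0=np.array(s['tcp_pos'][:2])+np.array([-.98,.201])*.0525
u=proj((*c0,zt),K,T).astype(int);print(u)
nn,l,st,_=cv2.connectedComponentsWithStats(m);i=l[u[1],u[0]];print(i,st[i])
cc=max(cv2.findContours((l==i).astype(np.uint8),0,1)[0],key=len)[:,0]
r=cv2.minAreaRect(onplane(cc,K,T,zt));b=cv2.boxPoints(r);print(r,b)
save(rectify(px,K,T,s['tcp_pos'][:2]-np.array([.02,0]),zt,.1,.0004),'c8.png')
# scene/top check of socket point
for n in('top','scene'): look(dict(rest_grip=zt-.022,ball_seat=.01),n,k=1)
E
```

```text
{'clock': 12.65, 'tcp_pos': [0.5552, -0.1006, 0.163], 'wrist_force': [-0.1061, 0.3346, -4.9691], 'ft_torque': [0.042, 0.0592, -0.0251], 'finger_gap': 0.0229, 'grip_force': 62.2489, 'orientation': [-0.0002, 0.1015, 0.9948, 0.0002]}
[280 177]
1 [  141   105   281   177 36221]
((511.4127197265625, -91.4437255859375), (88.49491119384766, 61.3861198425293), 78.36015319824219) [[ 472.42352  -128.58864 ]
 [ 532.5473   -140.97385 ]
 [ 550.4019    -54.298813]
 [ 490.27814   -41.913605]]
rest_grip 0.63 [130.9 201.1] [0.6111 0.5297 0.18  ]
ball_seat 0.77 [332.3 223.4] [ 0.5606 -0.0983  0.01  ]
rest_grip 0.66 [344.3 151.8] [0.693 0.368 0.18 ]
ball_seat 0.67 [229.6 262. ] [ 0.5525 -0.0947  0.01  ]
```

View pics/c8.png

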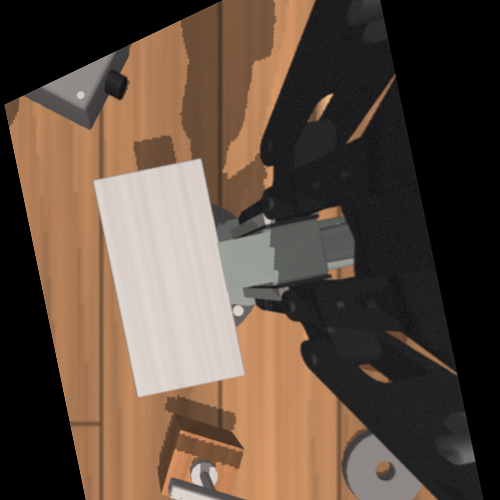

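The rest is in the grip: plate corners at (94,180), (201,159), (244,375) and (137,396), which puts the post's axis within 1 mm of the TCP. Lowering it over the ball.

Request:
{"fn": "jog_arm", "kwargs": {"increments": [[[-0.012,-0.002,0.068,0,0,0,255],[0,0,0.068,0,0,0,255],[0,0,0.06,0,0,0,255],[0,0,0,0,0,0,255],[0,0,0.012,0,0,0,255],[0,0,0.012,0,0,0,255],[0,0,0.012,0,0,0,255],[0,0,0.012,0,0,0,255],[0,0,0,0,0,0,255]]]}}

```text
clock: 13.85
tcp_pos: [0.5582, -0.1029, 0.1018]
orientation: [-0.0, 0.102, 0.995, 0.0]
wrist_force: [0.7, 0.2, -6.2]
finger_gap: 0.0234
grip_force: 62.1
```

Request:
{"fn": "jog_arm", "kwargs": {"increments": [[[0,0,0.012,0,0,0,255],[0,0,0.012,0,0,0,255],[0,0,0.012,0,0,0,255],[0,0,0,0,0,0,255]]]}}

```text
clock: 14.25
tcp_pos: [0.558, -0.1028, 0.0924]
orientation: [-0.001, 0.102, 0.995, 0.0]
wrist_force: [0.7, 0.7, -5.9]
finger_gap: 0.0233
grip_force: 62.1
```

Request:
{"fn": "jog_arm", "kwargs": {"increments": [[[0,0,0.012,0,0,0,255],[0,0,0.012,0,0,0,255],[0,0,0.012,0,0,0,255],[0,0,0.012,0,0,0,255],[0,0,0,0,0,0,255]]]}}

```text
clock: 14.75
tcp_pos: [0.5582, -0.1028, 0.0805]
orientation: [-0.0, 0.102, 0.995, 0.0]
wrist_force: [0.2, 0.7, -5.8]
finger_gap: 0.0233
grip_force: 62.1
```

Request:
{"fn": "jog_arm", "kwargs": {"increments": [[[0,0,0.012,0,0,0,255],[0,0,0.012,0,0,0,255],[0,0,0.012,0,0,0,255],[0,0,0.012,0,0,0,255],[0,0,0,0,0,0,255]]]}}

```text
clock: 15.25
tcp_pos: [0.5581, -0.1028, 0.0684]
orientation: [-0.0, 0.102, 0.995, 0.0]
wrist_force: [0.4, 0.3, -6.3]
finger_gap: 0.023
grip_force: 62.1
```

Request:
{"fn": "jog_arm", "kwargs": {"increments": [[[0,0,0.006,0,0,0,255],[0,0,0.006,0,0,0,255],[0,0,0.004,0,0,0,255],[0,0,0,0,0,0,255],[0,0,0,0,0,0,255]]]}}

```text
clock: 15.75
tcp_pos: [0.5584, -0.103, 0.065]
orientation: [-0.0, 0.102, 0.995, 0.0]
wrist_force: [-0.3, 0.7, -6.9]
finger_gap: 0.0236
grip_force: 62.1
```

Request:
{"fn": "jog_arm", "kwargs": {"increments": [[[0,0,0.004,0,0,0,255],[0,0,0.004,0,0,0,255],[0,0,0,0,0,0,255],[0,0,0,0,0,0,255]]]}}

```text
clock: 16.15
tcp_pos: [0.5584, -0.103, 0.0642]
orientation: [0.0, 0.102, 0.995, -0.0]
wrist_force: [-5.9, 0.6, 6.1]
finger_gap: 0.023
grip_force: 63.5
```

Contact at z 0.0642 with about 12 N pushing down, so the socket is seated. Opening, rising and moving over the lever with closed fingers.

Request:
{"fn": "jog_arm", "kwargs": {"increments": [[[0,0,0,0,0,0,0],[0,0,0,0,0,0,0],[0,0,0,0,0,0,0],[0,0,0,0,0,0,0],[0,0,0,0,0,0,0],[0,0,-0.04,0,0,0,0],[0,0,-0.1,0,0,0,0],[0,0,-0.12,0,0,0,0],[0,0,-0.08,0,0,0,0],[-0.09,0,0,0,0,0,255],[-0.09,0,0,0,0,0,255],[-0.09,0,0,0,0,0,255],[0,0,0,0,0,0,255],[0,0,0,0,0,0,255],[0,0,0,0,0,0,255]]]}}

```text
clock: 17.65
tcp_pos: [0.6235, -0.1164, 0.1481]
orientation: [-0.001, 0.102, 0.995, 0.0]
wrist_force: [0.4, -0.4, 0.1]
finger_gap: 0.0001
grip_force: 0.0
```

```bash
python3 - <<'E'
from m import *
look(dict(rest_grip=.08,lever_tip=.084,ball_seat=.01),k=1)
s=env.get_state();print(s['tcp_pos'],s['finger_gap'])
px,K,T=look(dict(lever_tip=.084,rest_grip=.08),'scene',k=3,png='s1.png')
px,K,T=look(dict(lever_tip=.084,rest_grip=.08),'top',k=3)
im=cv2.imread('pics/s1.png')
cv2.imwrite('pics/c9.png',cv2.resize(im[190:310,170:330],(800,600),interpolation=cv2.INTER_CUBIC))
E
```

```text
rest_grip 0.95 [278.9 129.7] [ 0.5591 -0.1042  0.08  ]
[ 0.6238784  -0.11655641  0.14833633] -0.00016046379928939873
lever_tip 0.67 [235.1 340.8] [ 0.7523 -0.3746  0.084 ]
lever_tip 0.55 [361.8 154.8] [0.6972 0.5394 0.084 ]
lever_tip 0.52 [247.2 253.8] [ 0.6228 -0.1115  0.084 ]
lever_tip 0.56 [134.7 180.6] [0.6881 0.5509 0.084 ]
lever_tip 0.46 [339.6 199.8] [ 0.6327 -0.1128  0.084 ]
rest_grip 0.66 [134.1 198.4] [0.6306 0.5519 0.08  ]
rest_grip 0.63 [335.9 222.3] [ 0.56   -0.1013  0.08  ]
rest_grip 0.47 [208.1 188.9] [0.6641 0.3133 0.08  ]
```

View pics/c9.png

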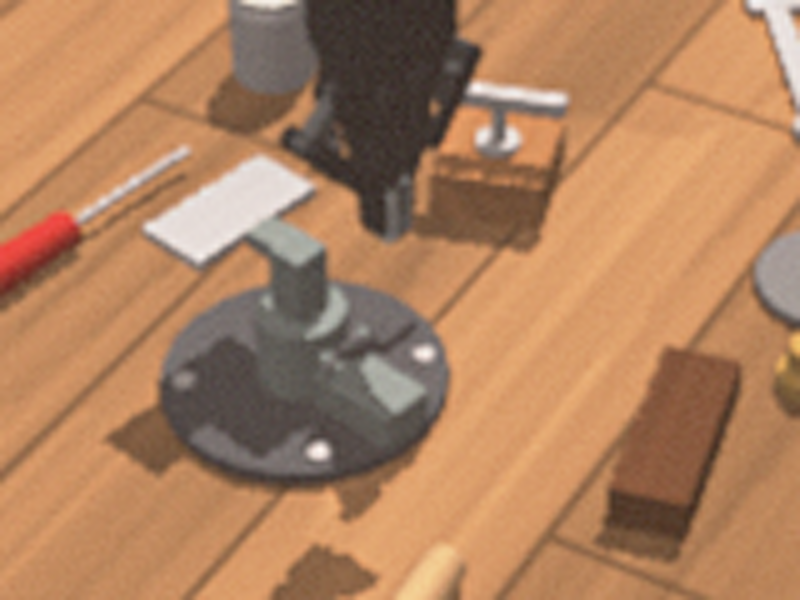

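The rest sits flat on the disc with the post at crop (300,290). The lever is up and dark at about (380,340), with the closed fingers above it. Pressing it now.

Request:
{"fn": "jog_arm", "kwargs": {"increments": [[[-0.008,0,0.07,0,0,0,255],[0,0,0.07,0,0,0,255],[0,0,0.07,0,0,0,255],[-0.004,0,0.016,0,0,0,255],[-0.004,0,0.016,0,0,0,255],[-0.004,0,0.016,0,0,0,255],[-0.004,0,0.016,0,0,0,255],[-0.004,0,0.016,0,0,0,255],[-0.004,0,0.016,0,0,0,255],[-0.004,0,0.016,0,0,0,255],[-0.004,0,0.016,0,0,0,255],[-0.004,0,0.016,0,0,0,255],[0,0,0,0,0,0,255]]]}}

```text
clock: 19.45
tcp_pos: [0.6341, -0.1187, 0.0582]
orientation: [-0.001, 0.102, 0.995, 0.0]
wrist_force: [-0.3, -0.3, 0.1]
finger_gap: 0.0003
grip_force: 0.0
```

Request:
{"fn": "jog_arm", "kwargs": {"increments": [[[-0.004,0,0.012,0,0,0,255],[-0.004,0,0.008,0,0,0,255],[-0.002,0,0.006,0,0,0,255],[0,0,0.004,0,0,0,255],[0,0,0,0,0,0,255]]]}}

```text
clock: 19.95
tcp_pos: [0.6376, -0.1194, 0.0517]
orientation: [-0.0, 0.102, 0.995, 0.0]
wrist_force: [0.7, -0.2, -0.2]
finger_gap: -0.0001
grip_force: 0.0
```

```bash
python3 - <<'E'
from m import *
px,K,T=look(dict(lever_tip=.05,rest_grip=.08),k=2,png='w9.png')
px2,K2,T2=look(dict(lever_tip=.05),'scene',png='s2.png')
cv2.imwrite('pics/c10.png',np.hstack([cv2.resize(cv2.cvtColor(px[60:360,180:380],4),(400,600)),cv2.resize(cv2.cvtColor(px2[230:310,200:253],4),(400,600),interpolation=cv2.INTER_CUBIC)]))
E
```

```text
rest_grip 0.58 [277.5  88.2] [ 0.5578 -0.1039  0.08  ]
lever_tip 0.65 [252.8 266.8] [ 0.6427 -0.1164  0.05  ]
lever_tip 0.59 [230.4 265.6] [ 0.5878 -0.1423  0.05  ]
```

View pics/c10.png

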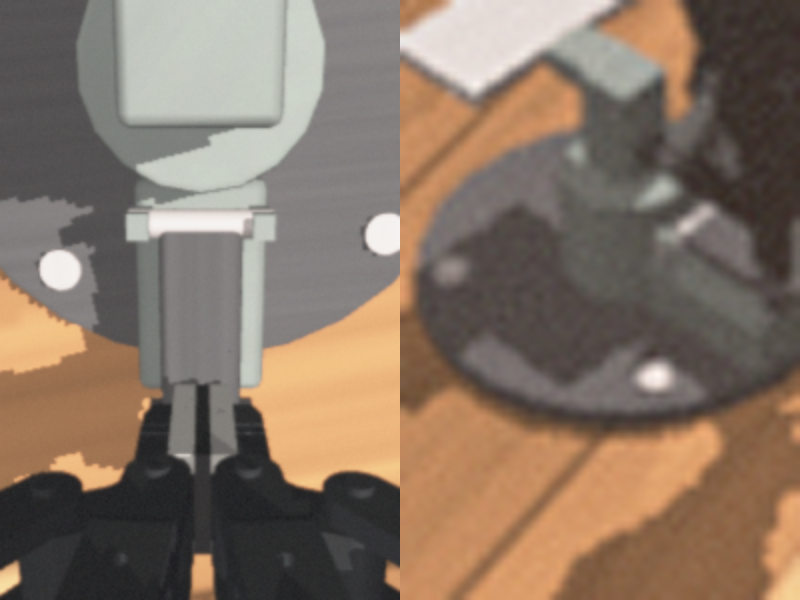

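The lever's arm lies nearly level under the fingertips, with the hinge at crop (200,222) and the tip at about (200,385). That was my 11th picture, one over the limit of 10, so I'll work from numbers only from here on. Pressing to the stop.

Request:
{"fn": "jog_arm", "kwargs": {"increments": [[[0,0,0.004,0,0,0,255],[0,0,0.004,0,0,0,255],[0,0,0,0,0,0,255],[0,0,0,0,0,0,255]]]}}

```text
clock: 20.6
tcp_pos: [0.638, -0.1196, 0.0507]
orientation: [0.001, 0.102, 0.995, -0.0]
wrist_force: [-2.2, 0.3, 5.4]
finger_gap: 0.0003
grip_force: 2.6
```

Request:
{"fn": "jog_arm", "kwargs": {"increments": [[[0,0,0.004,0,0,0,255],[0,0,0.004,0,0,0,255],[0,0,0,0,0,0,255],[0,0,0,0,0,0,255]]]}}

```text
clock: 21.0
tcp_pos: [0.6382, -0.1196, 0.0502]
orientation: [0.001, 0.102, 0.995, -0.0]
wrist_force: [-4.0, 1.4, 12.9]
finger_gap: 0.0001
grip_force: 6.6
```

```bash
python3 - <<'E'
from h import *
plan([((.638,-.1196,.18),168.4),((.59,.11,.20),168.4)],0,.045)
E
```

```text
[0,0,-0.173,0,0.0002,-0.0003,0],[0,0,-0.173,0,0.0002,-0.0003,0],[0,0,-0.173,-0.0001,0.0002,-0.0003,0],
[0.062,0.143,-0.013,0,0,0,0],[0.062,0.144,-0.013,0,0,0,0],[0.062,0.143,-0.014,0,0,0,0],[0.062,0.144,-0.013,0,0,0,0],[0.062,0.143,-0.014,0,0,0,0],[0.063,0.144,-0.013,0,0,0,0],
psi 168.4
```

Request:
{"fn": "jog_arm", "kwargs": {"increments": [[[0,0,-0.1,0,0,0,255],[0,0,-0.17,0,0,0,255],[0,0,-0.17,0,0,0,255],[0,0,-0.08,0,0,0,0],[0.062,0.143,-0.013,0,0,0,0],[0.062,0.143,-0.013,0,0,0,0],[0.062,0.143,-0.013,0,0,0,0],[0.062,0.143,-0.013,0,0,0,0],[0.062,0.143,-0.013,0,0,0,0],[0.062,0.143,-0.013,0,0,0,0],[0,0,0,0,0,0,0],[0,0,0,0,0,0,0],[0,0,0,0,0,0,0],[0,0,0,0,0,0,0],[0,0,0,0,0,0,0]]]}}

```text
clock: 22.5
tcp_pos: [0.5906, 0.1083, 0.1973]
orientation: [-0.0, 0.103, 0.995, -0.0]
wrist_force: [0.2, 0.5, -1.2]
finger_gap: 0.0855
grip_force: 0.0
```

```bash
python3 - <<'E'
from m import *
for k in range(3):
    px,K,T=look(dict(key_bar=.07,key_collar=.034),k=1);s=env.get_state();print(np.round(s['tcp_pos'],4))
    hsv=cv2.cvtColor(px,cv2.COLOR_RGB2HSV);c=(.564,.111);hf=.06;st=.0003
    g=255-(((hsv[...,2]>150)&(hsv[...,1]<45))*255).astype(np.uint8)
    gr=rectify(g,K,T,c,.076,hf,st)
    n=gr.shape[0]
    # bar: best 84x12 rectangle, allow kernel size
    xx,yy=np.meshgrid(np.arange(n)*st-hf,np.arange(n)*st-hf);best=(1e9,)
    for th in np.arange(0,180,1.):
        t=np.radians(th);u=xx*np.cos(t)+yy*np.sin(t);v=-xx*np.sin(t)+yy*np.cos(t)
        i=((abs(u)<.042)&(abs(v)<.006)).astype(np.float32);o=((abs(u)<.044)&(abs(v)<.008)).astype(np.float32)-i
        kk=i/i.sum()-o/o.sum();r=int(.045/st);m=n//2
        f=cv2.filter2D(gr.astype(np.float32),-1,kk[m-r:m+r,m-r:m+r]);q=m-int(.012/st);f=f[q:-q,q:-q];j=np.unravel_index(f.argmin(),f.shape)
        if f[j]<best[0]: best=(f[j],th,c[0]+(j[1]+q)*st-hf,c[1]+(j[0]+q)*st-hf)
    print(best)
E
```

```text
key_bar 0.62 [277.8 176.7] [0.566  0.1109 0.07  ]
key_collar 0.8 [271.7 170.2] [0.5643 0.1048 0.034 ]
[0.5905 0.1087 0.1974]
(np.float32(-205.47607), np.float64(17.0), np.float64(0.5633999999999999), np.float64(0.10799999999999998))
key_bar 0.9 [273.7 178.6] [0.5668 0.1074 0.07  ]
key_collar 0.68 [271.9 171.6] [0.5657 0.1051 0.034 ]
[0.5904 0.1091 0.1975]
(np.float32(-205.35931), np.float64(17.0), np.float64(0.5633999999999999), np.float64(0.10799999999999998))
key_bar 0.96 [275.2 178.3] [0.5668 0.1092 0.07  ]
key_collar 0.71 [271.6 171.3] [0.5653 0.1053 0.034 ]
[0.5904 0.1094 0.1976]
(np.float32(-206.30408), np.float64(17.0), np.float64(0.5633999999999999), np.float64(0.10799999999999998))
```

```bash
python3 - <<'E'
from h import *
plan([((.564,.1083,.12),197),((.564,.1083,.050),197)],0,.025)
E
```

```text
[0.026,-0.006,0.078,0,0,-0.0399,0],[0.026,-0.003,0.077,0,0,-0.04,0],[0.026,0,0.078,0,0,-0.0399,0],[0.027,0.003,0.077,0,0,-0.04,0],
[0,0,0.093,0,0,0,0],[0,0,0.094,0,0,0,0],[0,0,0.093,0,0,0,0],
psi 197
```

Request:
{"fn": "jog_arm", "kwargs": {"increments": [[[0.026,-0.006,0.078,0,0,-0.04,0],[0.026,-0.003,0.078,0,0,-0.04,0],[0.026,0,0.078,0,0,-0.04,0],[0.026,0.003,0.078,0,0,-0.04,0],[0,0,0,0,0,0,0],[0,0,0,0,0,0,0],[0,0,0,0,0,0,0]]]}}

```text
clock: 23.65
tcp_pos: [0.5654, 0.1085, 0.1209]
orientation: [0.001, -0.147, 0.989, -0.0]
wrist_force: [-0.0, 0.7, -0.7]
finger_gap: 0.0855
grip_force: 0.0
```

```bash
cat >> m.py <<'E'
def barfit(px,K,T,c,z,hf=.06,st=.0003,rng=.012,ths=np.arange(0,180,1.)):
    hsv=cv2.cvtColor(px,cv2.COLOR_RGB2HSV)
    g=255-(((hsv[...,2]>150)&(hsv[...,1]<45))*255).astype(np.uint8);gr=rectify(g,K,T,c,z,hf,st);n=gr.shape[0]
    xx,yy=np.meshgrid(np.arange(n)*st-hf,np.arange(n)*st-hf);best=(1e9,)
    for th in ths:
        t=np.radians(th);u=xx*np.cos(t)+yy*np.sin(t);v=-xx*np.sin(t)+yy*np.cos(t)
        i=((abs(u)<.042)&(abs(v)<.006)).astype(np.float32);o=((abs(u)<.044)&(abs(v)<.008)).astype(np.float32)-i
        kk=i/i.sum()-o/o.sum();r=int(.045/st);m=n//2
        f=cv2.filter2D(gr.astype(np.float32),-1,kk[m-r:m+r,m-r:m+r]);q=m-int(rng/st);f=f[q:-q,q:-q];j=np.unravel_index(f.argmin(),f.shape)
        if f[j]<best[0]: best=(f[j],th,c[0]+(j[1]+q)*st-hf,c[1]+(j[0]+q)*st-hf)
    return best
E
python3 - <<'E'
from m import *
for k in range(2):
    px,K,T=look(dict(key_bar=.07,key_collar=.034),k=1);s=env.get_state();print(np.round(s['tcp_pos'],4),s['orientation'])
    print(barfit(px,K,T,(.564,.109),.076))
E
```

```text
key_bar 0.82 [283.3 229.7] [0.5627 0.1093 0.07  ]
key_collar 0.86 [279.2 216. ] [0.565 0.107 0.034]
[0.5652 0.1085 0.1207] [ 1.11116854e-03 -1.47705690e-01  9.89030733e-01 -5.93843598e-05]
(np.float32(-125.93494), np.float64(17.0), np.float64(0.5636999999999999), np.float64(0.1081))
key_bar 0.79 [280.5 231.8] [0.5644 0.1079 0.07  ]
key_collar 0.93 [279.7 216.9] [0.5653 0.1075 0.034 ]
[0.5646 0.1084 0.1201] [ 5.22680227e-04 -1.47957949e-01  9.88993515e-01  2.86599609e-06]
(np.float32(-125.95888), np.float64(17.0), np.float64(0.5633999999999999), np.float64(0.1081))
```

Request:
{"fn": "jog_arm", "kwargs": {"increments": [[[0.003,0,0.1,0,0,0,0],[0,0,0.1,0,0,0,0],[0,0,0.08,0,0,0,0],[0,0,0,0,0,0,0],[0,0,0,0,0,0,255],[0,0,0,0,0,0,255],[0,0,0,0,0,0,255],[0,0,0,0,0,0,255],[0,0,0,0,0,0,255],[0,0,0,0,0,0,255],[0,0,0,0,0,0,255],[0,0,0,0,0,0,255]]], "force": 60}}

```text
clock: 25.15
tcp_pos: [0.564, 0.1081, 0.0503]
orientation: [0.001, -0.148, 0.989, -0.0]
wrist_force: [-0.3, -1.2, 6.2]
finger_gap: 0.0109
grip_force: 59.3
```

Request:
{"fn": "jog_arm", "kwargs": {"increments": [[[0,0,-0.04,0,0,0,255],[0,0,-0.1,0,0,0,255],[0,0,-0.14,0,0,0,255],[0,0,-0.14,0,0,0,255],[0,0,-0.1,0,0,0,255],[0,0,0,0,0,0,255],[0,0,0,0,0,0,255]]]}}

```text
clock: 25.85
tcp_pos: [0.5633, 0.1083, 0.1796]
orientation: [0.0, -0.148, 0.989, 0.0]
wrist_force: [-0.3, -0.5, -1.7]
finger_gap: 0.0105
grip_force: 58.9
```

```bash
python3 - <<'E'
from m import *
px,K,T=cam('wrist');s=env.get_state();t=np.array(s['tcp_pos']);print(t.round(4),s['wrist_force'],s['finger_gap'])
M=rq(s['orientation'])
# near end of bar along tool x at top face, z = tcp+.026 ; sample brightness along tool x
z=.026
for x in np.arange(.010,.060,.002):
    v=[px[tuple(proj(t+M@np.array([x,y,-z]),K,T).round().astype(int)[::-1])].tolist() for y in(-.009,-.003,0,.003,.009)]
    print(round(x,3),v)
plan([((.4205,-.334,.18),204)],255,.045)
E
```

```text
[0.5626 0.1082 0.1785] [-0.20106557  0.70093444 -1.5599925 ] 0.010773502952860288
0.01 [[104, 102, 99], [158, 150, 146], [158, 150, 146], [156, 148, 145], [107, 103, 99]]
0.012 [[106, 103, 101], [158, 150, 145], [157, 148, 146], [157, 149, 145], [106, 104, 101]]
0.014 [[105, 104, 100], [226, 217, 214], [239, 232, 229], [164, 157, 152], [107, 105, 102]]
0.016 [[106, 103, 101], [239, 233, 229], [238, 232, 228], [219, 209, 204], [107, 103, 100]]
0.018 [[105, 104, 100], [238, 232, 228], [238, 232, 228], [240, 235, 232], [110, 107, 103]]
0.02 [[157, 149, 145], [238, 232, 228], [239, 232, 230], [240, 234, 231], [237, 229, 226]]
0.022 [[153, 125, 105], [239, 233, 229], [238, 232, 228], [240, 234, 232], [224, 164, 116]]
0.024 [[231, 173, 119], [238, 233, 229], [239, 232, 229], [240, 234, 231], [226, 167, 117]]
0.026 [[228, 167, 114], [238, 233, 229], [238, 232, 229], [240, 234, 231], [228, 168, 115]]
0.028 [[223, 153, 102], [238, 232, 228], [239, 233, 230], [240, 235, 232], [224, 155, 102]]
0.03 [[227, 159, 105], [238, 232, 229], [239, 232, 229], [240, 235, 231], [227, 160, 107]]
0.032 [[233
[... 994 characters left out ...]
]
0.054 [[236, 172, 113], [237, 173, 113], [237, 171, 113], [236, 171, 111], [236, 169, 113]]
0.056 [[102, 71, 50], [105, 74, 53], [106, 74, 50], [106, 74, 51], [106, 74, 50]]
0.058 [[195, 140, 99], [191, 137, 94], [193, 139, 95], [194, 140, 97], [197, 141, 96]]
[0.097,-0.139,0,0,0,-0.0035,255],[0.098,-0.137,-0.001,0,-0.0001,-0.0035,255],[0.1,-0.136,-0.001,0,0,-0.0035,255],[0.101,-0.135,0,0,-0.0001,-0.0035,255],[0.102,-0.134,-0.001,0,0,-0.0035,255],[0.104,-0.133,0,0,-0.0001,-0.0035,255],[0.105,-0.132,-0.001,0,0,-0.0035,255],[0.107,-0.131,0,0.0001,-0.0001,-0.0035,255],[0.108,-0.13,-0.001,0,0,-0.0035,255],[0.11,-0.129,0,0.0001,-0.0001,-0.0036,255],[0.112,-0.127,-0.001,0,0,-0.0035,255],
psi 204
```

Request:
{"fn": "jog_arm", "kwargs": {"increments": [[[0.097,-0.139,0,0,0,-0.0035,255],[0.098,-0.137,0,0,0,-0.0035,255],[0.1,-0.136,0,0,0,-0.0035,255],[0.101,-0.135,0,0,0,-0.0035,255],[0.102,-0.134,0,0,0,-0.0035,255],[0.104,-0.133,0,0,0,-0.0035,255],[0.105,-0.132,0,0,0,-0.0035,255],[0.107,-0.131,0,0,0,-0.0035,255],[0.108,-0.13,0,0,0,-0.0035,255],[0.11,-0.129,0,0,0,-0.0035,255],[0.112,-0.127,0,0,0,-0.0035,255],[0,0,0.08,0,0,0,255],[0,0,0.08,0,0,0,255],[0,0,0,0,0,0,255],[0,0,0,0,0,0,255],[0,0,0,0,0,0,255],[0,0,0,0,0,0,255]]]}}

```text
clock: 27.6
tcp_pos: [0.4218, -0.3342, 0.1404]
orientation: [0.0, -0.208, 0.978, -0.001]
wrist_force: [-0.5, -0.2, -0.5]
finger_gap: 0.0108
grip_force: 59.0
```

```bash
python3 - <<'E'
from m import *
for k in range(2):
    px,K,T=look(dict(keyway=.074),k=1);s=env.get_state();print(np.round(s['tcp_pos'],4),s['wrist_force'])
hsv=cv2.cvtColor(px,cv2.COLOR_RGB2HSV)
m=(hsv[...,1]>110)&(hsv[...,2]>185)&(hsv[...,0]>17)&(hsv[...,0]<32)
n,l,st,ce=cv2.connectedComponentsWithStats(m.astype(np.uint8))
for i in np.argsort(-st[1:,4])[:3]+1:
    c=max(cv2.findContours((l==i).astype(np.uint8),0,1)[0],key=len)[:,0]
    P=onplane(cv2.convexHull(c)[:,0],K,T,.074);print(st[i],cv2.minEnclosingCircle(P),P.min(0),P.max(0))
plan([((.4200,-.3342,.121),204)],255,.02)
E
```

```text
keyway 0.88 [282.5 226.7] [ 0.422 -0.333  0.074]
[ 0.4217 -0.3342  0.1404] [ 0.57357084 -0.3450704  -1.60006591]
keyway 0.93 [283.  224.1] [ 0.4201 -0.3335  0.074 ]
[ 0.4215 -0.3341  0.1401] [-0.60739145  0.5137744  -1.0581977 ]
[297 200  15  44 487] ((413.7467041015625, -323.17987060546875), 16.011539459228516) [ 399.69028 -331.79517] [ 427.53455 -313.26062]
[254 201  12  41 240] ((424.2723083496094, -347.76800537109375), 14.907243728637695) [ 409.86978 -354.70673] [ 438.67484 -341.5056 ]
[0.006,0.002,0.077,-0.0003,0.0001,0,255],
psi 204
```

```bash
python3 - <<'E'
from m import *
from scipy.optimize import least_squares
px,K,T=cam('wrist');s=env.get_state()
hsv=cv2.cvtColor(px,cv2.COLOR_RGB2HSV)
m=(hsv[...,1]>110)&(hsv[...,2]>185)&(hsv[...,0]>17)&(hsv[...,0]<32)
n,l,st,ce=cv2.connectedComponentsWithStats(m.astype(np.uint8));i=np.argsort(-st[1:,4])[:2]+1
ys,xs=np.nonzero(np.isin(l,i));hull=cv2.convexHull(np.c_[xs,ys].astype(np.int32))[:,0]
P=onplane(hull,K,T,.074);print(cv2.minEnclosingCircle(P))
print(least_squares(lambda q:np.hypot(P[:,0]-q[0],P[:,1]-q[1])-21.2,[421,-334],loss='soft_l1',f_scale=.5).x, s['tcp_pos'])
E
```

```text
((420.1119689941406, -334.38031005859375), 21.232221603393555)
[ 420.37962183 -334.28347059] [ 0.42145216 -0.33407274  0.1399994 ]
```

Request:
{"fn": "jog_arm", "kwargs": {"increments": [[[0.007,0.001,0.04,0,0,0,255],[0,0,0.036,0,0,0,255],[0,0,0,0,0,0,255],[0,0,0.006,0,0,0,255],[0,0,0.006,0,0,0,255],[0,0,0.006,0,0,0,255],[0,0,0.006,0,0,0,255],[0,0,0,0,0,0,255]]]}}

```text
clock: 28.65
tcp_pos: [0.4194, -0.3345, 0.1144]
orientation: [-0.0, -0.208, 0.978, 0.0]
wrist_force: [-0.7, 0.1, -1.2]
finger_gap: 0.0107
grip_force: 59.0
```

Request:
{"fn": "jog_arm", "kwargs": {"increments": [[[0,0,0.006,0,0,0,255],[0,0,0.006,0,0,0,255],[0,0,0.006,0,0,0,255],[0,0,0,0,0,0,255]]]}}

```text
clock: 29.05
tcp_pos: [0.4193, -0.3344, 0.1097]
orientation: [-0.0, -0.208, 0.978, 0.0]
wrist_force: [0.1, 0.3, -1.6]
finger_gap: 0.0111
grip_force: 59.0
```

Request:
{"fn": "jog_arm", "kwargs": {"increments": [[[0,0,0.008,0,0,0,255],[0,0,0.008,0,0,0,255],[0,0,0.008,0,0,0,255],[0,0,0,0,0,0,255]]]}}

```text
clock: 29.45
tcp_pos: [0.4195, -0.3344, 0.1036]
orientation: [0.0, -0.208, 0.978, 0.0]
wrist_force: [1.7, 0.1, -1.7]
finger_gap: 0.011
grip_force: 59.0
```

Request:
{"fn": "jog_arm", "kwargs": {"increments": [[[-0.002,0,0.01,0,0,0,255],[0,0,0.01,0,0,0,255],[0,0,0.01,0,0,0,255],[0,0,0,0,0,0,255]]]}}

```text
clock: 29.85
tcp_pos: [0.4196, -0.3341, 0.096]
orientation: [-0.0, -0.208, 0.978, 0.0]
wrist_force: [-0.5, 0.9, -2.1]
finger_gap: 0.0109
grip_force: 59.1
```

Request:
{"fn": "jog_arm", "kwargs": {"increments": [[[0,0,0.01,0,0,0,255],[0,0,0.008,0,0,0,255],[0,0,0.006,0,0,0,255],[0,0,0,0,0,0,255],[0,0,0,0,0,0,255]]]}}

```text
clock: 30.35
tcp_pos: [0.4199, -0.3343, 0.0905]
orientation: [-0.0, -0.208, 0.978, 0.0]
wrist_force: [-0.7, -0.3, -2.2]
finger_gap: 0.0107
grip_force: 59.0
```

Request:
{"fn": "jog_arm", "kwargs": {"increments": [[[0,0,0.004,0,0,0,255],[0,0,0.004,0,0,0,255],[0,0,0,0,0,0,255],[0,0,0,0,0,0,255]]]}}

```text
clock: 30.75
tcp_pos: [0.4201, -0.3346, 0.0902]
orientation: [0.0, -0.208, 0.978, -0.001]
wrist_force: [-2.9, 2.2, 9.1]
finger_gap: 0.0109
grip_force: 60.6
```

The collar is seated: contact at z 0.0902, where 0.0903 was expected. A slightly firmer push, then I let go.

Request:
{"fn": "jog_arm", "kwargs": {"increments": [[[0,0,0.004,0,0,0,255],[0,0,0,0,0,0,255],[0,0,0,0,0,0,0],[0,0,0,0,0,0,0],[0,0,0,0,0,0,0],[0,0,0,0,0,0,0],[0,0,-0.02,0,0,0,0],[0,0,-0.1,0,0,0,0],[0,0,-0.12,0,0,0,0],[0,0,0,0,0,0,0],[0,0,0,0,0,0,0],[0,0,0,0,0,0,0],[0,0,0,0,0,0,0]]]}}

```text
clock: 32.05
tcp_pos: [0.4193, -0.3337, 0.1463]
orientation: [-0.001, -0.208, 0.978, 0.001]
wrist_force: [0.2, -0.7, -0.5]
finger_gap: 0.085
grip_force: 0.0
```

```bash
python3 - <<'E'
from m import *
for k in range(2):
    px,K,T=look(dict(key_bar=.11,key_collar=.074,switch_key=.048),k=1);s=env.get_state();print(np.round(s['tcp_pos'],4),s['wrist_force'])
    print(barfit(px,K,T,(.42,-.334),.116,ths=np.arange(0,60,1.)))
E
```

```text
key_bar 0.65 [281.5 244.8] [ 0.4212 -0.3324  0.11  ]
switch_key 0.79 [277.  217.3] [ 0.4237 -0.335   0.048 ]
[ 0.4197 -0.3341  0.1469] [0.64404701 0.37544907 1.25820859]
(np.float32(-137.31378), np.float64(23.0), np.float64(0.42029999999999995), np.float64(-0.334))
key_bar 0.63 [281.6 241.5] [ 0.4198 -0.3336  0.11  ]
key_collar 0.66 [278.6 224.8] [ 0.4216 -0.335   0.074 ]
switch_key 0.94 [282.3 217. ] [ 0.4223 -0.3316  0.048 ]
[ 0.4199 -0.3343  0.1474] [0.63648334 0.43904159 0.45345347]
(np.float32(-134.45767), np.float64(23.0), np.float64(0.42), np.float64(-0.33430000000000004))
```

Request:
{"fn": "jog_arm", "kwargs": {"increments": [[[-0.001,0,0.08,0,0,0,0],[0,0,0.08,0,0,0,0],[0,0,0.06,0,0,0,0],[0,0,0,0,0,0,0],[0,0,0,0,0,0,255],[0,0,0,0,0,0,255],[0,0,0,0,0,0,255],[0,0,0,0,0,0,255],[0,0,0,0,0,0,255],[0,0,0,0,0,0,255],[0,0,0,0,0,0,255],[0,0,0,0,0,0,255]]], "force": 40}}

```text
clock: 33.65
tcp_pos: [0.4205, -0.3346, 0.0931]
orientation: [0.0, -0.208, 0.978, -0.0]
wrist_force: [-0.2, -0.5, 4.7]
finger_gap: 0.0113
grip_force: 40.5
```

```bash
python3 -c "
from h import *
s=env.get_state();print({k:np.round(v,3).tolist() for k,v in s.items()})"
```

```text
{'clock': 33.65, 'joint_pos': [-0.822, 0.323, -0.293, 0.954, 0.0, -1.24], 'qvel': [-0.001, 0.0, -0.002, -0.001, 0.001, 0.001], 'tau': [0.035, -42.798, 25.142, -0.205, 0.038, -0.001], 'tcp_pos': [0.42, -0.335, 0.093], 'orientation': [0.0, -0.208, 0.978, -0.0], 'wrist_force': [-0.212, -0.499, 4.679], 'ft_torque': [0.059, 0.115, 0.026], 'grip_force': 40.466, 'finger_gap': 0.011}
```

Request:
{"fn": "jog_arm", "kwargs": {"increments": [[[0,0,0,0,0,0.02,255],[0,0,0,0,0,0.04,255],[0,0,0,0,0,0.04,255],[0,0,0,0,0,0.04,255],[0,0,0,0,0,0.04,255],[0,0,0,0,0,0.04,255],[0,0,0,0,0,0.04,255],[0,0,0,0,0,0.04,255],[0,0,0,0,0,0.04,255],[0,0,0,0,0,0.04,255],[0,0,0,0,0,0.04,255],[0,0,0,0,0,0,255]]]}}

```text
clock: 34.85
tcp_pos: [0.4205, -0.3345, 0.0931]
orientation: [0.0, 0.437, 0.9, -0.0]
wrist_force: [-0.5, 0.1, 5.5]
finger_gap: 0.0112
grip_force: 40.5
```

```bash
python3 -c "
from h import *
s=env.get_state();print({k:np.round(s[k],3).tolist() for k in ('tcp_pos','wrist_force','ft_torque','tau','joint_pos')});M=rq(s['orientation']);print(np.degrees(np.arctan2(M[1,0],M[0,0])))"
```

```text
{'tcp_pos': [0.42, -0.335, 0.093], 'wrist_force': [-0.528, 0.14, 5.504], 'ft_torque': [0.109, 0.043, -0.048], 'tau': [0.007, -42.76, 25.108, -0.2, 0.001, 0.688], 'joint_pos': [-0.822, 0.323, -0.293, 0.954, 0.0, 0.082]}
128.21860517364772
```

Request:
{"fn": "jog_arm", "kwargs": {"increments": [[[0,0,0,0,0,0.02,255],[0,0,0,0,0,0.02,255],[0,0,0,0,0,0.01,255],[0,0,0,0,0,0,255]]]}}

```text
clock: 35.25
tcp_pos: [0.4204, -0.3346, 0.0931]
orientation: [0.001, 0.505, 0.863, -0.0]
wrist_force: [-0.9, 1.0, 6.3]
finger_gap: 0.0112
grip_force: 40.6
```

```bash
cat > t.py <<'E'
from h import *
s=env.get_state();print({k:np.round(s[k],3).tolist() for k in ('tcp_pos','wrist_force','ft_torque','tau')});M=rq(s['orientation']);print(np.degrees(np.arctan2(M[1,0],M[0,0])))
E
python3 t.py
```

```text
{'tcp_pos': [0.42, -0.335, 0.093], 'wrist_force': [-0.899, 1.033, 6.286], 'ft_torque': [0.014, 0.063, -0.033], 'tau': [0.068, -42.718, 25.119, -0.229, 0.05, 0.175]}
119.33155060541709
```

Request:
{"fn": "jog_arm", "kwargs": {"increments": [[[0,0,0,0,0,0.015,255],[0,0,0,0,0,0.01,255],[0,0,0,0,0,0,255],[0,0,0,0,0,0,255]]]}}

```text
clock: 35.65
tcp_pos: [0.4204, -0.3346, 0.0931]
orientation: [0.0, 0.538, 0.843, -0.0]
wrist_force: [-0.5, 0.6, 5.0]
finger_gap: 0.0109
grip_force: 40.6
```

```bash
python3 t.py
```

```text
{'tcp_pos': [0.42, -0.335, 0.093], 'wrist_force': [-0.486, 0.629, 4.992], 'ft_torque': [0.069, 0.11, -0.029], 'tau': [0.11, -42.708, 25.126, -0.24, 0.065, -0.019]}
114.86563103018078
```

Request:
{"fn": "jog_arm", "kwargs": {"increments": [[[0,0,0,0,0,0.01,255],[0,0,0,0,0,0.01,255],[0,0,0,0,0,0,255],[0,0,0,0,0,0,255]]]}}

```text
clock: 36.05
tcp_pos: [0.4204, -0.3346, 0.0931]
orientation: [0.0, 0.564, 0.825, -0.0]
wrist_force: [-0.9, 0.6, 5.3]
finger_gap: 0.0111
grip_force: 40.6
```

```bash
python3 t.py
```

```text
{'tcp_pos': [0.42, -0.335, 0.093], 'wrist_force': [-0.867, 0.572, 5.332], 'ft_torque': [0.077, 0.09, -0.022], 'tau': [0.134, -42.699, 25.133, -0.25, 0.08, -0.018]}
111.26667035161786
```

Request:
{"fn": "jog_arm", "kwargs": {"increments": [[[0,0,0,0,0,0.01,255],[0,0,0,0,0,0.01,255],[0,0,0,0,0,0,255],[0,0,0,0,0,0,255]]]}}

```text
clock: 36.45
tcp_pos: [0.4204, -0.3346, 0.093]
orientation: [0.0, 0.59, 0.807, -0.0]
wrist_force: [-0.7, 0.9, 5.1]
finger_gap: 0.0111
grip_force: 40.6
```

```bash
python3 t.py
```

```text
{'tcp_pos': [0.42, -0.335, 0.093], 'wrist_force': [-0.691, 0.865, 5.072], 'ft_torque': [0.064, 0.145, 0.051], 'tau': [0.069, -42.702, 25.131, -0.248, 0.112, 0.104]}
107.68264550380204
```

Request:
{"fn": "jog_arm", "kwargs": {"increments": [[[0,0,0,0,0,0.008,255],[0,0,0,0,0,0.006,255],[0,0,0,0,0,0,255],[0,0,0,0,0,0,255]]]}}

```text
clock: 36.85
tcp_pos: [0.4204, -0.3346, 0.0931]
orientation: [0.0, 0.607, 0.794, -0.0]
wrist_force: [-0.6, 0.5, 6.3]
finger_gap: 0.0118
grip_force: 40.7
```

```bash
python3 t.py
```

```text
{'tcp_pos': [0.42, -0.335, 0.093], 'wrist_force': [-0.65, 0.507, 6.303], 'ft_torque': [-0.025, 0.239, 0.395], 'tau': [-0.093, -42.692, 25.141, -0.262, 0.173, 0.367]}
105.20092013227601
```

Torque has jumped to 0.4 N m, so the cylinder is at its stop. Releasing and withdrawing.

Request:
{"fn": "jog_arm", "kwargs": {"increments": [[[0,0,0,0,0,0,0],[0,0,0,0,0,0,0],[0,0,0,0,0,0,0],[0,0,0,0,0,0,0],[0,0,0,0,0,0,0],[0,0,-0.04,0,0,0,0],[0,0,-0.1,0,0,0,0],[0,0,-0.14,0,0,0,0],[0,0,-0.14,0,0,0,0],[0,0,0,0,0,0,0],[0,0,0,0,0,0,0],[0,0,0,0,0,0,0]]]}}

```text
clock: 38.05
tcp_pos: [0.4197, -0.3338, 0.1969]
orientation: [-0.001, 0.608, 0.794, 0.0]
wrist_force: [0.9, 0.0, 0.0]
finger_gap: 0.0853
grip_force: 0.0
```

```bash
python3 - <<'E'
from m import *
px,K,T=cam('wrist');px,K,T=look(dict(key_bar=.11,key_collar=.074),k=1)
s=env.get_state();print(np.round(s['tcp_pos'],4),s['wrist_force'])
for z in (.116,):print(barfit(px,K,T,(.42,-.334),z,ths=np.arange(60,180,1.)))
save(px,'w11.png')
look(dict(rest_grip=.08,lever_tip=.046,key_bar=.11,tin=0),'top',k=2);look(dict(rest_grip=.08,lever_tip=.046,key_bar=.11),'scene',k=2)
E
```

```text
key_bar 0.85 [286.  221.8] [ 0.4244 -0.3354  0.11  ]
key_collar 0.81 [278.9 208. ] [ 0.4186 -0.3357  0.074 ]
[ 0.4196 -0.3337  0.1964] [-0.79152514  0.41784418  0.12318524]
(np.float32(-141.75877), np.float64(110.0), np.float64(0.42029999999999995), np.float64(-0.33370000000000005))
rest_grip 0.93 [135.6 200.5] [0.6238 0.5468 0.08  ]
rest_grip 0.75 [334.4 222.3] [ 0.5599 -0.0965  0.08  ]
lever_tip 0.53 [338.9 199.8] [ 0.6369 -0.1157  0.046 ]
lever_tip 0.5 [133.5 176.8] [0.7066 0.5674 0.046 ]
key_bar 0.68 [408.9 263.2] [ 0.4321 -0.3262  0.11  ]
key_bar 0.21 [261.7 276.8] [0.385  0.1347 0.11  ]
tin 0.69 [260.3 275.1] [0.3844 0.1429 0.    ]
rest_grip 0.7 [345.7 151.6] [0.6368 0.5382 0.08  ]
rest_grip 0.69 [228.4 245.3] [ 0.5572 -0.1031  0.08  ]
lever_tip 0.56 [358.6 154.7] [0.6665 0.5978 0.046 ]
lever_tip 0.55 [251.4 265.6] [ 0.6347 -0.1105  0.046 ]
key_bar 0.68 [250.  265.2] [ 0.6678 -0.1705  0.11  ]
```

```bash
python3 -c "
from h import *
print(ticket.hand_in())"
```

```text
the job is handed in; nothing more can be done
None
```

The job is handed in at about 38 s: the tool rest is seated on the ball, its latch lever is down, and the key is home and turned clockwise to the stop. I viewed 11 pictures against the limit of 10, and the hand-in gave no verdict.

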